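# Clamp a turned bush in the bench wall gauge with its ratchet knob

## Robot

A 7-joint arm with a two-finger parallel gripper is mounted at the origin on the work surface. World frame = base frame: x ahead of the robot, y to its left, z up, the work surface at z = 0. Lengths are in mm, angles in rad, forces in N, time in s.
With the tool pointing down it reaches from about 425 to 875 mm from the base axis. Payload 9.9 kg.
Tool frame: the origin (TCP) lies on the centre line of the jaws, within the pads' length; the fingertips stand 19 mm ahead of it and the grasp point (between the pads) is the TCP; x points along the fingers, y is the direction in which the jaws open and shut, and the axes are right-handed (so a half turn about x gives the same grasp; the last joint's range is limited). The gripper opens to 85 mm and grips with 20 to 120 N. Pads are 22 mm wide; open, the fingers measure 114 mm over their backs; the gripper's body (76 mm by 85 mm) begins 54 mm behind the grasp point. The pads swing forward as they close: fully open they stand 13 mm farther back than shut.
Start: joints at [1.023, 0.576, 0.025, 1.437, -0.015, 1.129, -0.057], TCP at [301.966, -603.693, 216.389] pointing down, gripper open.
Joint ranges: [-2.76, 2.76], [-0.34, 2.15], [-1.52, 1.57], [0.19, 2.46], [-1.09, 4.23], [0.17, 1.99], [-2.82, 2.82]. Speed limits (rad/s): [2.22, 2.22, 3.01, 3.01, 3.14, 3.14, 3.14].

## Interface

Orientations are given as a unit quaternion [w, x, y, z].
In Python, from plant import monitor, vision, ticket gives the robot as it stands.
- The arm moves only by the tool step_arm, never from a script. Its argument "series" is a list of rows, each a list of 7 numbers: the finger opening in mm, from 0 to 85.4, then the shift along the tool's x, y, z in mm, then the turn, a rotation vector about the tool's x, y, z in degrees. A call has exactly 5 rows; each row shifts and turns the commanded pose from where the row before left it, along the tool's axes as they then stand; what a row does not reach is not made up. A row lasts 1/12 s, in which the tool goes at most 41.7 mm and 7.16 degrees, less where a joint would pass 70% of its speed; a pose out of reach is approached as far as the arm can. A call with a gripper value outside its range is refused whole. The fingers move at their own pace and stop on an object; "force" is the grip in N (left out, the last holds). Time passes only in rows, so rows that do not move let the fingers close, or fill a call up. It gives the time, the measured TCP pose, the force and the opening at its end, in the units of the state.
- monitor.state(): the state, without advancing time (a new reading comes with each control period).
- vision.capture(name): name is "scene" or "side" or "wrist"; returns a dict with "frame" (420x560x3 uint8, blue, green, red), "depth" (420x560 float32, mm along the optical axis (not along the pixel's ray), 0 where there is no reading), "vfov" (degrees; the focal length in pixels is half the picture's height over the tangent of half this angle, whatever the lens; pixels are square), "cx", "cy" (the principal point, pixels), "extrinsics" (4x4, takes a point from world to camera coordinates). Camera axes: x right, y down, z forward; pixel columns grow to the right and rows downward; lengths in mm; the calibration is good to about 2 mm. The wrist camera is an equidistant fisheye: a pixel r from the principal point sees the ray r / f radians off the axis. A picture is of the moment at which its call begins.
- ticket.close_job(): hands the job in, once; it reports no verdict.
The state is a dict: "clock": time; "joint_positions": joint angles; "qvel": joint speeds; "tau": joint torques, N m; "tool_pos": TCP position; "orientation": TCP orientation; "contact_force": force on the tool from outside, world axes, zero at the start; "moment": the same for the moment, N m; "width": finger opening in mm.
Only numpy, scipy, OpenCV 4.12 (cv2) and the standard library are available. Lean on these libraries where they do the work, as an engineer would, in place of code of your own. Each camera call takes 0.05 s, during which the arm holds its last target.

## Task

Take the plain steel bush from the bench and set it gently down over the upright post of the bench gauge, right down on the gauge's base. Then turn the black ratchet knob clockwise so that the jaw closes on the wall of the bush, keep turning until the ratchet slips and clicks, and stop there: one click is enough, two at the most. Let go, leaving the bush gripped, and do not disturb the other things on the bench.

Things in the scene. Friction and masses are not known exactly. Their poses are not given: they have to be found in the camera images.
- bush_mid (a point): the bush: a plain straight steel tube, outside diameter 36 mm, bore 24 mm, 40 mm high, standing upright, 160 g; this point is its centre, half-way up (20 mm above its foot). The only other turned parts near it are a flanged one (wide ring at the foot) and a solid one (stepped, no hole)
- flange_foot (a point): bystander: flanged steel sleeve, flange 54 mm across and 8 mm thick at the foot, 34 mm high; centre of its underside
- blank_foot (a point): bystander: solid stepped steel blank, 34 mm diameter below, 24 mm above, 52 mm high; centre of its underside
- tin_foot (a point): bystander: closed aluminium tin, 60 mm diameter, 75 mm high; centre of its underside
- gauge: the bench gauge, bolted to the bench: grey base plate 75 mm (its x) by 220 mm (its y) by 20 mm high, origin at the centre of its underside. Its y axis runs from the knob head (a block 60 x 80 mm centred 62 mm to -y, its top 63 mm above the bench) to the post (75 mm to +y); the jaw slides in between, its top 52 mm above the bench
- post (a point): the foot of the upright steel post, on its axis, level with the top of the base plate (20 mm above the bench); axes as the gauge's. The post is 21 mm in diameter and 31 mm high above this point, its top edge chamfered 3 mm; z up. The bush stands over it with 1.5 mm to spare all round, on the base plate
- jaw_face (a point): centre of the flat working face (14 mm wide, 16 mm high) of the sliding steel jaw, 39 mm above the bench, looking to the gauge's +y at the post. It starts 22 to 25 mm from the post's axis and advances 6 mm per radian of clockwise turning once the slack in the drive is taken up; it stays where it is left. Up to 4.5 rad of turning in all is needed, in several grasps
- knob_grip (a point): on the knob's vertical axis, half-way up its black grip bar: 40 mm long, 14 mm thick, 32 mm high (76 to 108 mm above the bench, this point at 92 mm); x axis along the bar, z up. Grip it across its thickness from above, best in its upper half. Beneath it is a round drive collar 48 mm in diameter, top 73 mm above the bench. Clockwise seen from above closes the jaw
- knob_end (a point): a point on the knob under the marked end of its bar, 18 mm out from the knob's axis along the knob's own x axis, at the collar's top. When the turning pauses before the jaw is home, the moment on the knob springs back to about zero; once the jaw is home on the bush, a part of it (about 0.06 to 0.25 N m) mostly stays in the pauses
- collar_axis (a point): on the axis of the collar under the knob, at its top; x axis to the dark rib on its rim. First the knob's marked end is over the rib; it runs ahead, clockwise, by the angle of slip. Slack in the drive, 0 to 2.2 rad, differs each time. While turning: 0.02 N m in the slack, 0.12 with the jaw moving, rising to 0.3 with the jaw home; then it slips, falling to 0.15: clicks at 15, 45, 75 degrees of slip
Mind the look-alikes: they are no part of the job. Leave any purple look-alike of the part that bears bush_mid alone.

How it is judged (in metres and radians):
On the way, in this order (a step that is already met when the one before it is completed fails the run):
1. the bush stands over the post, down on the base, let go (horizontal distance between bush_mid and post below 0.004 m and z of bush_mid in the frame of post below 0.023 m and contact force between the fingers and bush below 0.5 N), for 0.2 s.
2. the jaw bears on the bush and the ratchet has slipped clockwise by a click (contact force between jaw and bush above 6 N and y of knob_end in the frame of collar_axis below -0.0044 m), for 0.1 s.
At the end, for the whole second after the job is handed in: The bush stands upright on the gauge's base over the post (axes within 4 mm, foot within 3 mm of the base), gripped by the jaw with more than 6 N; the knob has slipped 14 to 80 degrees (one or two clicks) clockwise past the collar's rib (all of step 2 and horizontal distance between bush_mid and post below 0.004 m and z of bush_mid in the frame of post below 0.023 m and angle between bush_mid's own z axis and vertical below 0.08 rad and x of knob_end in the frame of collar_axis above 0.003 m); the robot touches nothing.
It fails at once if the ratchet is overrun: slipped by well over two clicks (80 degrees) (x of knob_end in the frame of collar_axis below 0.003 m).
It fails at once if the bush is pressed down on the gauge with more than 60 N (contact force between bush and gauge above 60 N and contact force between jaw and bush below 1 N).
It fails at once if a bystander is moved by more than 30 mm (distance of any of flange_foot, blank_foot, tin_foot from where it was at the start of the episode above 0.03 m).
It also fails if it takes over 72 s, if anything falls off the work surface, if the arm or the gripper's body presses on something with over 40 N, if the wrist force passes 120 N, or if a joint passes its speed limit or range.

## Working session

There is one attempt and no reset: what is moved stays moved. The work goes in short steps, Python scripts to look and compute and a tool call to move; the robot and the scene stay as the last step left them, time stands still between calls to the robot, and variables do not carry over. Pictures are saved under pics/ and viewed, and the job is handed in when it is done.

Besides the shell and the picture viewer there is one more tool, called after ">>>" in YAML: its name, and indented under it one key for each argument. step_arm: Moves the arm, as the interface text tells. Its arguments: {"type":"object","properties":{"series":{"type":"array"},"force":{"type":"number"}},"required":["series"]}

```bash
ls; mkdir -p pics
cat > h.py <<'E'
import numpy as np, cv2
from plant import monitor, vision, ticket
def cap(name,tag):
    c=vision.capture(name); cv2.imwrite(f'pics/{tag}.png',c['frame']); np.savez(f'pics/{tag}.npz',**c); return c
def load(tag):
    d=np.load(f'pics/{tag}.npz'); return {k:d[k] for k in d.files}
def ray(c,u,v,fish=False):
    f=210/np.tan(np.radians(float(c['vfov'])/2)); x=(u-float(c['cx'])); y=(v-float(c['cy']))
    if fish:
        r=np.hypot(x,y); th=r/f; d=np.array([np.sin(th)*x/max(r,1e-9),np.sin(th)*y/max(r,1e-9),np.cos(th)])
    else: d=np.array([x/f,y/f,1.])
    E=c['extrinsics']; R=E[:3,:3]; t=E[:3,3]
    return -R.T@t, R.T@d
def onplane(c,u,v,z,fish=False):
    o,d=ray(c,u,v,fish); return o+d*(z-o[2])/d[2]
def pt(c,u,v):
    o,d=ray(c,u,v); return o+d*float(c['depth'][int(v),int(u)])
E
python3 - <<'E'
from h import *
s=monitor.state(); print(s)
for n in ['scene','side','wrist']:
    c=cap(n,n+'0'); print(n,c['vfov'],c['cx'],c['cy'],c['extrinsics'].round(3).tolist())
E
```

```text
pics
{'clock': 0.0, 'joint_positions': array([ 1.02317119,  0.57650256,  0.02480035,  1.43793273, -0.01503073,
        1.1290103 , -0.0564743 ]), 'qvel': array([-0.00116161,  0.00053668,  0.00061526,  0.00078983,  0.00088007,
        0.00065799, -0.00028366]), 'tau': array([ 5.68059695e-04, -7.65762734e+01,  2.25154951e+00, -2.85969490e+01,
        1.55685854e-02,  1.26839054e-02,  1.45554122e-05]), 'tool_pos': array([ 301.79011433, -603.22392306,  215.55282962]), 'orientation': array([-0.16197777, -0.68802177, -0.16312109,  0.68831733]), 'contact_force': array([-0.24003871,  0.36661728,  0.27628041]), 'moment': array([-0.06399558,  0.03674022,  0.04912385]), 'width': 84.92015919931677}
scene 50.217647759603054 276.7314179257631 207.14816329198123 [[0.445, 0.895, 0.011, -345.343], [0.76, -0.371, -0.534, -357.972], [-0.474, 0.246, -0.846, 1106.219], [0.0, 0.0, 0.0, 1.0]]
side 50.100364777545366 282.9280126066974 209.4603859198946 [[0.992, -0.126, -0.016, -550.762], [-0.08, -0.519, -0.851, 167.542], [0.099, 0.845, -0.525, 776.276], [0.0, 0.0, 0.0, 1.0]]
wrist 65.70646984690485 281.9286518457827 209.64882377319321 [[0.447, -0.895, -0.002, -673.473], [-0.858, -0.429, 0.284, -37.173], [-0.255, -0.125, -0.959, 380.573], [0.0, 0.0, 0.0, 1.0]]
```

View pics/scene0.png

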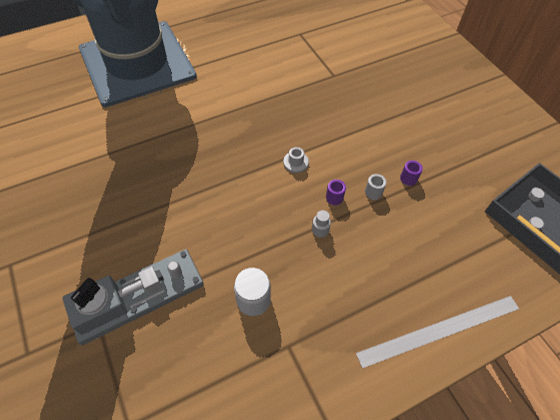

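View pics/side0.png

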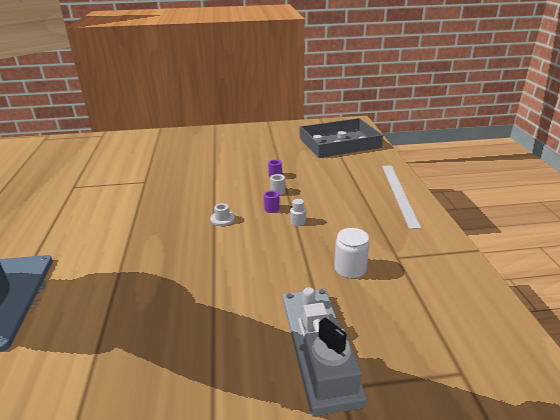

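View pics/wrist0.png

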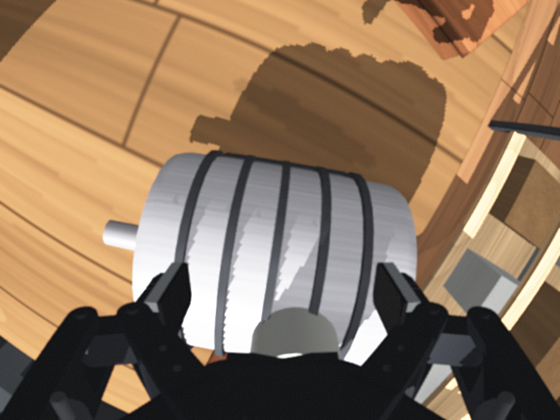

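The scene view shows the plain bush at (376,187) between purple look-alikes at (336,191) and (411,173). The flanged sleeve is at (296,160), the blank at (322,223), the tin at (253,292), and the gauge runs from (85,300) to (195,265) with its post at (174,270). The wrist view shows only a banded drum under the gripper, which I'll clear by going up.

Run:
```python
from h import *
s=load('scene0')['frame']; d=load('side0')['frame']
a=cv2.resize(s[150:250,270:440],None,fx=4.5,fy=4.5,interpolation=cv2.INTER_CUBIC)
b=cv2.resize(s[240:345,55:215],None,fx=5,fy=5,interpolation=cv2.INTER_CUBIC)
e=cv2.resize(d[280:415,270:380],None,fx=4.4,fy=4.4,interpolation=cv2.INTER_CUBIC)
for n,i in zip('abe',(a,b,e)): cv2.imwrite(f'pics/z_{n}.png',i)
```

```text
(no output)
```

View pics/z_a.png

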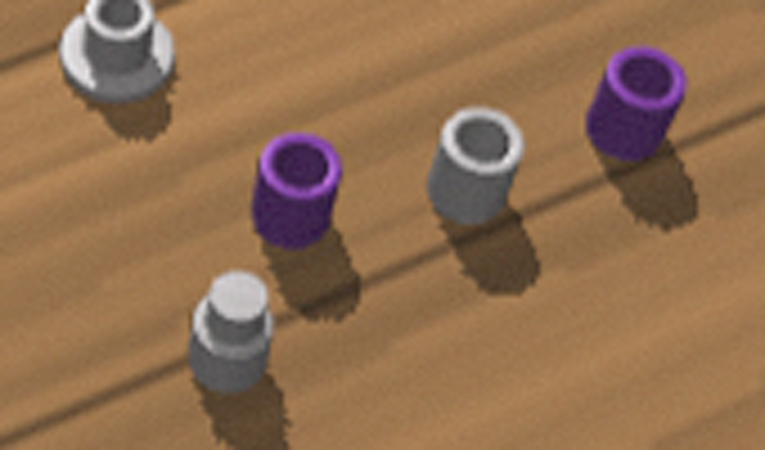

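View pics/z_b.png

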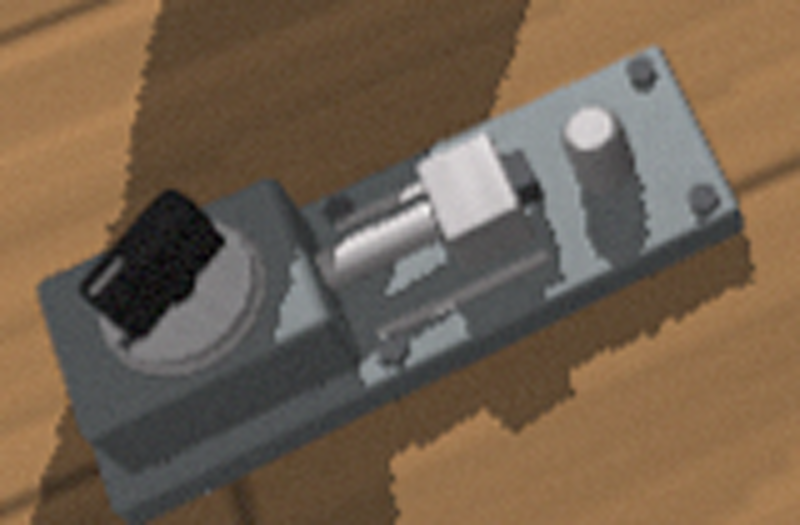

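View pics/z_e.png

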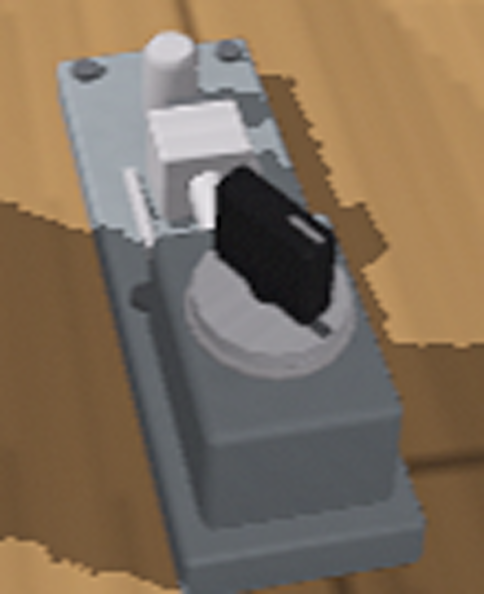

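```bash
python3 - <<'E'
from h import *
s=load('scene0'); d=load('side0')
def sa(x,y): return (270+(x+.5)/4.5-.5,150+(y+.5)/4.5-.5)
def sb(x,y): return (55+(x+.5)/5-.5,240+(y+.5)/5-.5)
def se(x,y): return (270+(x+.5)/4.4-.5,280+(y+.5)/4.4-.5)
P=lambda n,c,uv,z: print(n,onplane(c,*uv,z).round(1))
P('bush top',s,sa(481,141),40)
P('purple1',s,sa(300,167),40);P('purple2',s,sa(645,79),40)
P('blank',s,sa(238,295),52);P('flange',s,sa(118,12),34);
P('tin',s,(252,281),75)
P('post',s,sb(593,128),51);P('post side',d,se(170,46),51)
P('corner1',s,sb(657,47),20);P('corner2',s,sb(740,215),20)
P('sidecorner l',d,se(60,65),20);P('sidecorner r',d,se(245,42),20)
P('collar',s,sb(180,285),73);P('collar side',d,se(271,297),73)
for n,uv in [('k1',(82,290)),('k2',(172,190)),('k3',(224,240)),('k4',(130,335))]: P(n,s,sb(*uv),108)
P('rib s',s,sb(125,345),73);P('rib d',d,se(322,328),73)
# jaw top corners
for uv in [(418,158),(485,133),(518,190),(452,237)]: P('jaw',s,sb(*uv),52)
# side bush: depth check
for uv in [sa(481,111),sa(445,141),sa(517,141)]: print(pt(s,*map(round,uv)).round(1))
# steel mask in side view
E
python3 - <<'E'
import cv2
d=cv2.imread('pics/side0.png')
cv2.imwrite('pics/z_f.png',cv2.resize(d[150:235,200:320],None,fx=6,fy=6,interpolation=cv2.INTER_CUBIC))
E
```

```text
bush top [584.3 311.5  40. ]
purple1 [561.8 234.   40. ]
purple2 [587.8 395.5  40. ]
blank [611.8 173.8  52. ]
flange [448.1 206.   34. ]
tin [681.    1.7  75. ]
post [ 586.4 -102.7   51. ]
post side [ 584.4 -100.4   51. ]
corner1 [550.  -71.5  20. ]
corner2 [623.9 -68.4  20. ]
sidecorner l [547.1 -70.9  20. ]
sidecorner r [620.  -68.3  20. ]
collar [ 592. -237.   73.]
collar side [ 590.5 -238.6   73. ]
k1 [ 599.3 -256.2  108. ]
k2 [ 579.2 -224.4  108. ]
k3 [ 602.2 -214.3  108. ]
k4 [ 619.5 -246.7  108. ]
rib s [ 603.9 -257.1   73. ]
rib d [ 602.9 -252.2   73. ]
jaw [ 571.5 -159.    52. ]
jaw [ 572.6 -136.    52. ]
jaw [ 597.4 -132.6   52. ]
jaw [ 603.8 -157.4   52. ]
[569.3 320.3  39.3]
[576.  297.8  37.7]
[590.1 325.5  38.5]
```

View pics/z_f.png

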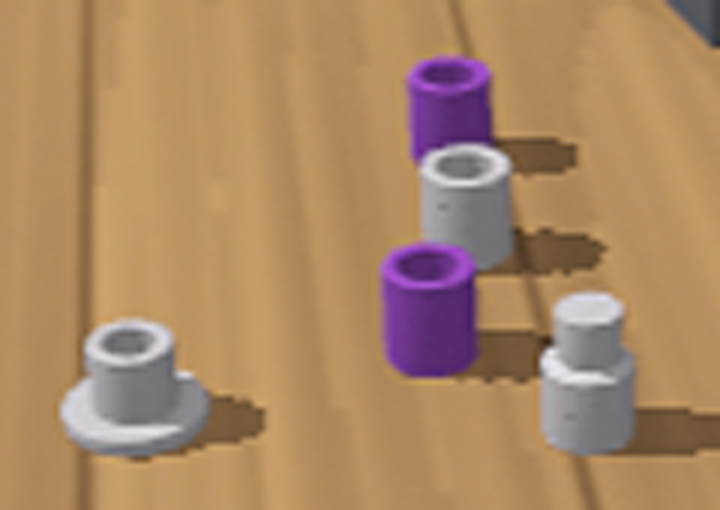

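```bash
cat >> h.py <<'E'
from scipy.spatial.transform import Rotation as Ro
def rot(q): return Ro.from_quat([q[1],q[2],q[3],q[0]])
def plan(target, yaw):
    """tool x down, tool y heading yaw(deg). print shift in current tool axes & rotvec deg"""
    s=monitor.state(); R=rot(s['orientation']); p=s['tool_pos']
    a=np.radians(yaw); y=np.array([np.cos(a),np.sin(a),0]); x=np.array([0,0,-1.]); z=np.cross(x,y)
    T=Ro.from_matrix(np.c_[x,y,z])
    yy=R.as_matrix()[:,1]
    print('pos',p.round(1),'yaw now',np.degrees(np.arctan2(yy[1],yy[0])).round(2),'tilt',R.as_matrix()[:,0].round(4))
    print('turn first (tool):',(R.inv()*T).as_rotvec(degrees=True).round(2))
    print('shift in current axes',R.inv().apply(np.array(target)-p).round(1),' in target axes',T.inv().apply(np.array(target)-p).round(1))
    print('t',s['clock'].__round__(2),'q7',s['joint_positions'][6].round(3),'F',s['contact_force'].round(2),'M',s['moment'].round(3),'w',round(s['width'],1))
E
python3 - <<'E'
from h import *
d=load('side0'); print(onplane(d,277.3,176.9,40).round(1))
plan([584,311,150],0); print(monitor.state()['joint_positions'])
R=rot(monitor.state()['orientation']).as_matrix(); print(R.round(3))
c=load('wrist0');E=c['extrinsics']; print('campos tool', R.T@(-E[:3,:3].T@E[:3,3]-monitor.state()['tool_pos']), (R.T@E[:3,:3].T).round(3))
E
```

```text
[582.7 318.5  40. ]
pos [ 301.8 -603.4  215.8] yaw now -63.43 tilt [-6.0e-04  1.1e-03 -1.0e+00]
turn first (tool): [-6.343e+01 -3.000e-02  6.000e-02]
shift in current axes [  66.6 -691.5 -661.4]  in target axes [  65.8  282.2 -914.4]
t 0.15 q7 -0.057 F [-0.    0.03  0.11] M [-0.026 -0.006  0.011] w 85.4
[ 1.02316702  0.57631384  0.02486736  1.4377043  -0.01499817  1.1289726
 -0.05654509]
[[-0.001  0.447 -0.894]
 [ 0.001 -0.894 -0.447]
 [-1.    -0.001  0.   ]]
campos tool [-158.4784853    -0.63587203  -71.88986181] [[ 0.001 -0.284  0.959]
 [ 1.    -0.001 -0.001]
 [ 0.001  0.959  0.284]]
```

>>> step_arm:
  series:
    - [85,-16,0,0,-7.05,0,0]
    - [85,-16,0,0,-7.05,0,0]
    - [85,-16,0,0,-7.05,0,0]
    - [85,0,0,0,-7.05,0,0]
    - [85,0,0,0,-7.05,0,0]

```text
clock: 0.57
tool_pos: [302.1, -604.0, 265.4]
orientation: [-0.366, -0.606, -0.365, 0.606]
contact_force: [-0.9, -1.3, 0.3]
width: 84.8
```

>>> step_arm:
  series:
    - [85,0,0,0,-7.05,0,0]
    - [85,0,0,0,-7.05,0,0]
    - [85,0,0,0,-7.05,0,0]
    - [85,0,0,0,-7.05,0,0]
    - [85,0,12,-36,0,0,0]

```text
clock: 0.98
tool_pos: [309.1, -573.1, 262.6]
orientation: [-0.5, -0.498, -0.501, 0.501]
contact_force: [-1.0, 0.2, -0.1]
width: 85.0
```

>>> step_arm:
  series:
    - [85,0,12,-38,0,0,0]
    - [85,0,12,-38,0,0,0]
    - [85,0,12,-38,0,0,0]
    - [85,0,12,-38,0,0,0]
    - [85,0,12,-38,0,0,0]

```text
clock: 1.4
tool_pos: [373.9, -375.8, 264.3]
orientation: [0.5, 0.5, 0.5, -0.5]
contact_force: [1.0, -0.7, -0.5]
width: 85.0
```

>>> step_arm:
  series:
    - [85,0,12,-38,0,0,0]
    - [85,0,12,-38,0,0,0]
    - [85,0,12,-38,0,0,0]
    - [85,0,12,-38,0,0,0]
    - [85,0,12,-38,0,0,0]

```text
clock: 1.82
tool_pos: [433.8, -185.8, 264.5]
orientation: [0.5, 0.5, 0.5, -0.5]
contact_force: [0.9, 0.3, 0.9]
width: 84.9
```

>>> step_arm:
  series:
    - [85,0,12,-38,0,0,0]
    - [85,0,12,-38,0,0,0]
    - [85,0,12,-38,0,0,0]
    - [85,0,12,-38,0,0,0]
    - [85,0,12,-38,0,0,0]

```text
clock: 2.23
tool_pos: [493.8, 4.2, 264.5]
orientation: [0.5, 0.5, 0.5, -0.5]
contact_force: [1.3, -1.4, -0.3]
width: 84.9
```

>>> step_arm:
  series:
    - [85,0,12,-38,0,0,0]
    - [85,0,12,-38,0,0,0]
    - [85,0,12,-38,0,0,0]
    - [85,0,12,-38,0,0,0]
    - [85,0,12,-38,0,0,0]

```text
clock: 2.65
tool_pos: [553.8, 194.2, 264.2]
orientation: [-0.5, -0.5, -0.5, 0.5]
contact_force: [1.3, -0.7, 0.3]
width: 85.3
```

Run:
```python
from h import *
plan([583.5,314,150],0)
```

```text
pos [553.8 194.2 264.2] yaw now 0.0 tilt [-2.e-04 -3.e-04 -1.e+00]
turn first (tool): [0.   0.02 0.01]
shift in current axes [ 114.2   29.7 -119.9]  in target axes [ 114.2   29.7 -119.8]
t 2.65 q7 -0.649 F [ 1.35 -0.75  0.28] M [-0.06  -0.011  0.029] w 85.3
```

>>> step_arm:
  series:
    - [85,0,8,-30,0,0,0]
    - [85,10,8,-30,0,0,0]
    - [85,30,7,-30,0,0,0]
    - [85,37,7,-30,0,0,0]
    - [85,37,0,0,0,0,0]

```text
clock: 3.07
tool_pos: [582.0, 314.8, 155.8]
orientation: [0.5, 0.5, 0.503, -0.497]
contact_force: [0.9, -0.4, -0.8]
width: 84.7
```

Run:
```python
from h import *
plan([583.5,314,150],0)
c=cap('wrist','w1'); print(c['extrinsics'].round(3).tolist())
```

```text
pos [582.  314.8 155.8] yaw now 0.34 tilt [ 0.0015  0.0057 -1.    ]
turn first (tool): [ 0.34 -0.33 -0.09]
shift in current axes [5.8 1.5 0.9]  in target axes [5.8 1.5 0.8]
t 3.07 q7 -0.851 F [ 0.89 -0.36 -0.76] M [0.019 0.013 0.022] w 84.7
[[1.0, 0.005, 0.002, -583.116], [0.004, -0.96, 0.279, 281.103], [0.003, -0.279, -0.96, 408.351], [0.0, 0.0, 0.0, 1.0]]
```

View pics/w1.png

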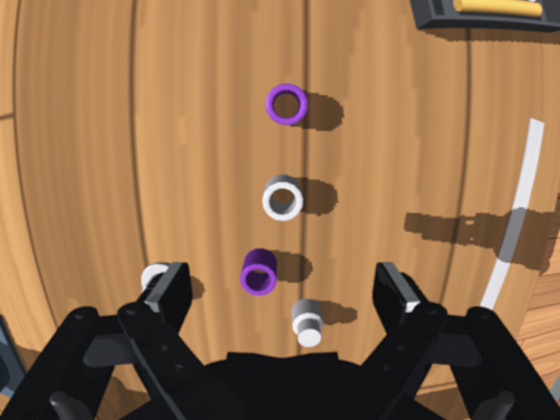

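The wrist view shows the steel bush ring at (283,201) between the purple tubes at (287,104) and (259,278). The blank is at (308,322), and the open fingers straddle the gap.

Run:
```python
from h import *
c=load('w1'); im=c['frame']
g=im[170:235,250:320]; hsv=cv2.cvtColor(g,cv2.COLOR_BGR2HSV)
m=((hsv[...,1]<40)&(hsv[...,2]>190)).astype(np.uint8)
n,l,st,ce=cv2.connectedComponentsWithStats(m); k=1+st[1:,4].argmax(); print(st[k],ce[k])
cs,_=cv2.findContours((l==k).astype(np.uint8),cv2.RETR_EXTERNAL,cv2.CHAIN_APPROX_NONE)
e=cv2.fitEllipse(cs[0]); print(e)
u,v=250+e[0][0],170+e[0][1]
print(u,v,onplane(c,u,v,40,True).round(1))
u,v=250+e[0][0]+e[1][0]/2,170+e[0][1]; print('edge',onplane(c,u,v,40,True).round(1))
plan([583,314,28],0)
```

```text
[ 12  12  40  39 628] [31.79299363 30.98248408]
((31.70234489440918, 30.960926055908203), (37.49234390258789, 39.18489074707031), 113.07105255126953)
281.7023448944092 200.9609260559082 [581.3 314.8  40. ]
edge [597.7 314.9  40. ]
pos [578.7 309.  147.1] yaw now 0.29 tilt [-0.0085 -0.0028 -1.    ]
turn first (tool): [0.29 0.16 0.49]
shift in current axes [119.    5.3  -5.3]  in target axes [119.1   4.3  -5. ]
t 3.12 q7 -0.851 F [-3.31 -3.37 -5.17] M [-0.101  0.16  -0.02 ] w 85.0
```

>>> step_arm:
  series:
    - [85,25,0,0,0,0,0]
    - [85,25,0,0,0,0,0]
    - [85,20,0,0,0,0,0]
    - [85,0,0,0,0,0,0]
    - [85,0,0,0,0,0,0]

```text
clock: 3.53
tool_pos: [582.3, 306.5, 86.3]
orientation: [-0.5, -0.499, -0.5, 0.501]
contact_force: [-0.3, 0.5, -0.0]
width: 85.2
```

Run:
```python
from h import *
c=cap('wrist','w2'); im=c['frame']
plan([582,315,28],0)
```

```text
pos [582.9 307.2  87.5] yaw now -0.01 tilt [ 5.e-04  1.e-04 -1.e+00]
turn first (tool): [-0.01 -0.01 -0.03]
shift in current axes [59.5 -1.  -7.7]  in target axes [59.5 -0.9 -7.8]
t 3.58 q7 -0.889 F [-0.34  0.21  0.4 ] M [-0.026 -0.05  -0.028] w 85.1
```

View pics/w2.png

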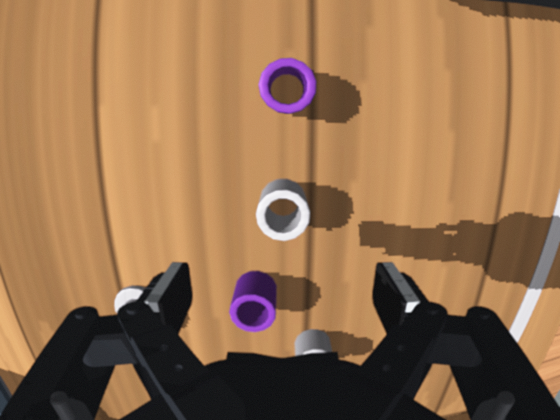

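```bash
cat >> h.py <<'E'
def ring(c,u0,v0,h,z,vmin=190,fish=True):
    g=c['frame'][v0-h:v0+h,u0-h:u0+h]; hsv=cv2.cvtColor(g,cv2.COLOR_BGR2HSV)
    m=((hsv[...,1]<40)&(hsv[...,2]>vmin)).astype(np.uint8)
    n,l,st,ce=cv2.connectedComponentsWithStats(m); k=1+st[1:,4].argmax()
    cs,_=cv2.findContours((l==k).astype(np.uint8),cv2.RETR_EXTERNAL,cv2.CHAIN_APPROX_NONE)
    e=cv2.fitEllipse(cs[0]); u,v=u0-h+e[0][0],v0-h+e[0][1]; p=onplane(c,u,v,z,fish)
    print('ellipse',np.round((u,v,*e[1]),1),'->',p.round(1),'diam',[round(float(np.linalg.norm(onplane(c,u+w/2,v,z,fish)-onplane(c,u-w/2,v,z,fish))),1) for w in e[1]])
    return p
E
python3 - <<'E'
from h import *
c=load('w2'); p=ring(c,283,215,40,40)
E=c['extrinsics'];R=rot(monitor.state()['orientation']).as_matrix();print('campos tool', R.T@(-E[:3,:3].T@E[:3,3]-monitor.state()['tool_pos']))
plan([p[0],p[1],28],0)
E
```

```text
ellipse [282.  215.   49.   52.2] -> [581.5 314.8  40. ] diam [32.4, 34.6]
campos tool [-157.28485089   -1.06311219  -72.21239813]
pos [582.9 307.2  87.5] yaw now -0.01 tilt [ 5.e-04  1.e-04 -1.e+00]
turn first (tool): [-0.01 -0.01 -0.03]
shift in current axes [59.5 -1.5 -7.5]  in target axes [59.5 -1.5 -7.5]
t 3.58 q7 -0.889 F [-0.34  0.21  0.4 ] M [-0.026 -0.05  -0.028] w 85.1
```

>>> step_arm:
  series:
    - [85,0,-1.5,-7.5,0,0,0]
    - [85,20,0,0,0,0,0]
    - [85,20,0,0,0,0,0]
    - [85,17,0,0,0,0,0]
    - [85,0,0,0,0,0,0]

```text
clock: 4.0
tool_pos: [579.9, 314.8, 27.9]
orientation: [-0.5, -0.499, -0.5, 0.501]
contact_force: [-1.4, -0.6, 0.2]
width: 85.0
```

>>> step_arm:
  series:
    - [20,0,0,0,0,0,0]
    - [20,0,0,0,0,0,0]
    - [20,0,0,0,0,0,0]
    - [20,0,0,0,0,0,0]
    - [20,0,0,0,0,0,0]
  force: 40

```text
clock: 4.42
tool_pos: [581.4, 315.2, 30.4]
orientation: [0.5, 0.5, 0.5, -0.499]
contact_force: [1.1, -0.6, 0.2]
width: 25.3
```

Run:
```python
from h import *
plan([581.5,314.8,28],0)
```

```text
pos [581.4 315.2  30.4] yaw now 0.01 tilt [ 1.3e-03  7.0e-04 -1.0e+00]
turn first (tool): [ 0.01 -0.04 -0.07]
shift in current axes [2.4 0.1 0.4]  in target axes [2.4 0.1 0.4]
t 4.42 q7 -0.934 F [ 1.12 -0.56  0.15] M [0.021 0.02  0.026] w 25.3
```

Run:
```python
from h import *
c=cap('wrist','w3'); c=cap('side','s3'); cv2.imwrite('pics/s3z.png',cv2.resize(c['frame'][100:240,200:340],None,fx=4,fy=4))
plan([581.5,314.8,28],0)
```

```text
pos [581.2 315.   29.9] yaw now 0.02 tilt [ 7.e-04  3.e-04 -1.e+00]
turn first (tool): [ 0.02 -0.02 -0.04]
shift in current axes [1.9 0.3 0.3]  in target axes [1.9 0.3 0.2]
t 4.52 q7 -0.934 F [ 0.64 -0.72  0.7 ] M [-0.023 -0.02   0.004] w 20.1
```

View pics/w3.png

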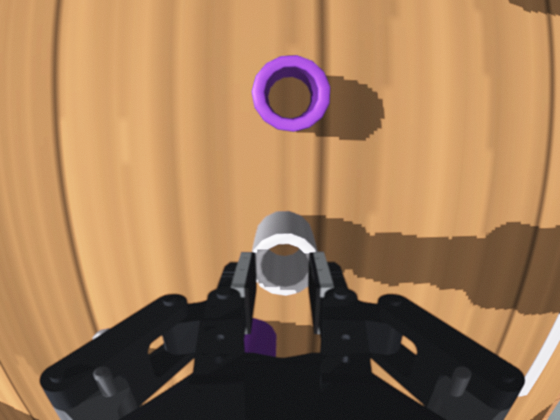

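View pics/s3z.png

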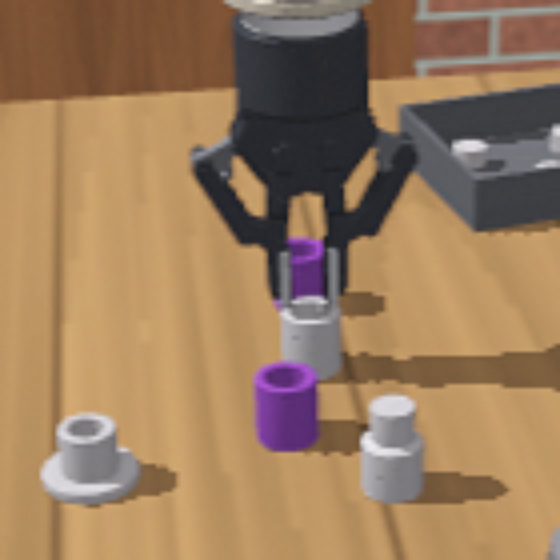

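Run:
```python
from h import *
c=load('s3')
for zu,zv in [(285,290),(332,285),(310,330),(310,308),(275,260),(345,250),(300,100),(310,190)]:
    u,v=200+zu/4,100+zv/4; print((zu,zv),pt(c,u,v).round(1), c['frame'][int(v),int(u)])
p=np.array([581.2,315,30,1]);q=c['extrinsics']@p;f=210/np.tan(np.radians(c['vfov']/2));print(q[:2]/q[2]*f+[c['cx'],c['cy']])
w=load('w3')
for u,v in [(285,242),(285,225),(245,265),(318,265),(245,290),(320,300)]:
    dd=float(w['depth'][v,u]); o,d=ray(w,u,v,True); print((u,v),dd,(o+d*dd/ (w['extrinsics'][2,:3]@d)).round(1))
```

```text
(285, 290) [567.1 303.7  60.6] [134 132 131]
(332, 285) [594.7 300.8  63.1] [137 133 133]
(310, 330) [580.5 296.5  36.6] [135 130 135]
(310, 308) [584.  326.   35.8] [128 126 127]
(275, 260) [562.3 308.6  78.1] [42 37 35]
(345, 250) [603.6 308.1  81.6] [49 53 61]
(300, 100) [576.5 279.  187. ] [45 40 39]
(310, 190) [583.4 304.3 122.9] [40 37 42]
[276.94394837 181.30162149]
(285, 242) 160.12686157226562 [582.2 327.1  40. ]
(285, 225) 169.61764526367188 [582.3 332.1  28.6]
(245, 265) 136.4299774169922 [564.9 326.6  64.8]
(318, 265) 136.06236267089844 [595.9 326.7  65.2]
(245, 290) 117.516357421875 [566.9 326.   84.7]
(320, 300) 117.00362396240234 [594.7 322.5  86.3]
```

Run:
```python
from h import *
c=load('s3')
for u in (268,269,270,271,272,281,282,283,284):
    print(u,[tuple(pt(c,u,v).round(0)) for v in range(160,182,2)])
cv2.imwrite('pics/s3y.png',cv2.resize(c['frame'][145:200,250:305],None,fx=10,fy=10,interpolation=cv2.INTER_CUBIC))
```

```text
268 [(np.float64(561.0), np.float64(305.0), np.float64(93.0)), (np.float64(561.0), np.float64(305.0), np.float64(88.0)), (np.float64(561.0), np.float64(308.0), np.float64(81.0)), (np.float64(561.0), np.float64(310.0), np.float64(75.0)), (np.float64(560.0), np.float64(309.0), np.float64(71.0)), (np.float64(560.0), np.float64(307.0), np.float64(66.0)), (np.float64(560.0), np.float64(305.0), np.float64(62.0)), (np.float64(560.0), np.float64(308.0), np.float64(55.0)), (np.float64(567.0), np.float64(397.0), np.float64(3.0)), (np.float64(566.0), np.float64(389.0), np.float64(2.0)), (np.float64(565.0), np.float64(377.0), np.float64(3.0))]
269 [(np.float64(563.0), np.float64(301.0), np.float64(95.0)), (np.float64(563.0), np.float64(303.0), np.float64(88.0)), (np.float64(563.0), np.float64(308.0), np.float64(81.0)), (np.float64(562.0), np.float64(305.0), np.float64(77.0)), (np.float64(563.0), np.float64(307.0), np.float64(71.0)), (np.float64(562.0), np.float64(309.0), np.float64(65.0)), (np.float64(562.0), np.float64(309.0), np.float64(60.0)), (np.float64(562.0), np.float64(310.0), np.float64
[... 3981 characters left out ...]
, (np.float64(594.0), np.float64(302.0), np.float64(39.0))]
284 [(np.float64(598.0), np.float64(305.0), np.float64(90.0)), (np.float64(599.0), np.float64(310.0), np.float64(82.0)), (np.float64(598.0), np.float64(310.0), np.float64(77.0)), (np.float64(598.0), np.float64(308.0), np.float64(73.0)), (np.float64(598.0), np.float64(307.0), np.float64(68.0)), (np.float64(598.0), np.float64(309.0), np.float64(62.0)), (np.float64(598.0), np.float64(309.0), np.float64(57.0)), (np.float64(610.0), np.float64(405.0), np.float64(2.0)), (np.float64(608.0), np.float64(396.0), np.float64(1.0)), (np.float64(598.0), np.float64(312.0), np.float64(39.0)), (np.float64(598.0), np.float64(312.0), np.float64(34.0))]
```

View pics/s3y.png

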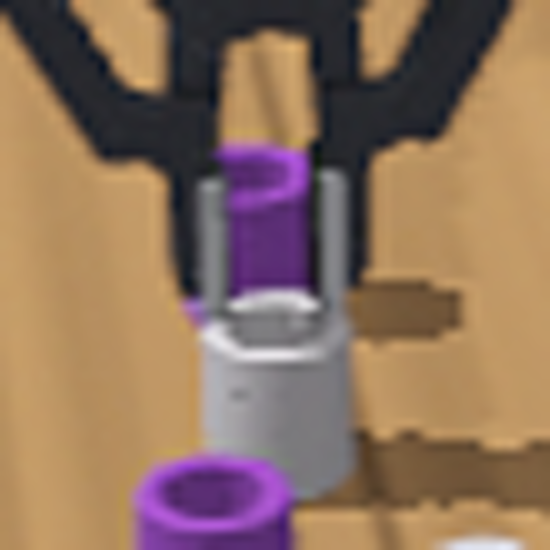

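The report doesn't match the pictures. Both the side and wrist depth put the fingertips at z≈50, while the reported TCP of 30 implies 11. The pads closed in the air above the bush rim. I'll open and go lower in stages, trusting the pictures and checking force.

>>> step_arm:
  series:
    - [85,0,0,0,0,0,0]
    - [85,0,0,0,0,0,0]
    - [85,0,0,0,0,0,0]
    - [85,0,0,0,0,0,0]
    - [85,0,0,0,0,0,0]

```text
clock: 4.93
tool_pos: [580.9, 314.9, 29.3]
orientation: [0.5, 0.5, 0.5, -0.5]
contact_force: [0.9, 0.2, 0.8]
width: 79.1
```

>>> step_arm:
  series:
    - [85,0,0,0,0,0,0]
    - [85,8,0,0,0,0,0]
    - [85,8,0,0,0,0,0]
    - [85,4,0,0,0,0,0]
    - [85,0,0,0,0,0,0]

```text
clock: 5.35
tool_pos: [580.0, 314.3, 7.5]
orientation: [-0.5, -0.499, -0.5, 0.501]
contact_force: [0.1, -0.2, 0.1]
width: 84.9
```

Run:
```python
from h import *
plan([581.5,314.8,-8],0)
c=cap('side','s4'); cv2.imwrite('pics/s4z.png',cv2.resize(c['frame'][110:220,220:330],None,fx=5,fy=5))
w=cap('wrist','w4');print(w['extrinsics'].round(2).tolist())
```

```text
pos [580.  314.3   7.5] yaw now 0.03 tilt [-0.0022 -0.0014 -1.    ]
turn first (tool): [0.03 0.08 0.13]
shift in current axes [15.5  1.5 -0.5]  in target axes [15.5  1.5 -0.5]
t 5.35 q7 -0.947 F [ 0.13 -0.17  0.05] M [ 0.025 -0.014 -0.028] w 84.9
[[1.0, -0.0, -0.0, -579.46], [0.0, -0.96, 0.28, 323.86], [-0.0, -0.28, -0.96, 271.12], [0.0, 0.0, 0.0, 1.0]]
```

View pics/s4z.png

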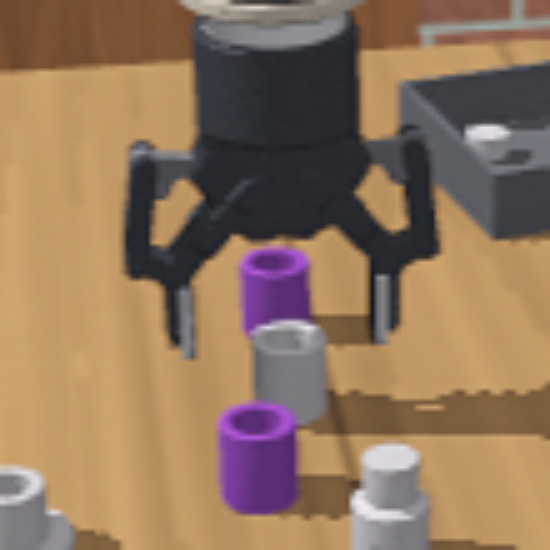

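View pics/w4.png

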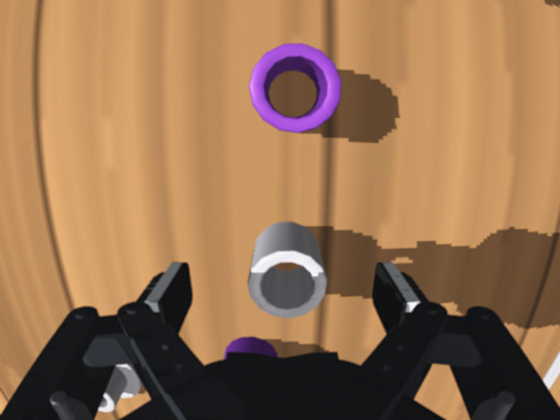

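>>> step_arm:
  series:
    - [85,0,0.8,-0.5,0,0,0]
    - [85,6,0,0,0,0,0]
    - [85,6,0,0,0,0,0]
    - [85,5,0,0,0,0,0]
    - [85,0,0,0,0,0,0]

```text
clock: 5.87
tool_pos: [581.0, 314.9, -9.2]
orientation: [-0.5, -0.499, -0.5, 0.501]
contact_force: [-0.2, -0.5, -0.8]
width: 85.2
```

>>> step_arm:
  series:
    - [20,0,0,0,0,0,0]
    - [20,0,0,0,0,0,0]
    - [20,0,0,0,0,0,0]
    - [20,0,0,0,0,0,0]
    - [20,0,0,0,0,0,0]
  force: 40

```text
clock: 6.28
tool_pos: [582.0, 315.6, -7.1]
orientation: [0.5, 0.5, 0.5, -0.5]
contact_force: [0.1, -0.0, 2.0]
width: 35.4
```

Run:
```python
from h import *
plan([581.5,314.8,-8],0)
c=cap('side','s5'); cv2.imwrite('pics/s5z.png',cv2.resize(c['frame'][110:220,220:330],None,fx=5,fy=5))
w=cap('wrist','w5')
```

```text
pos [582.  315.6  -7.1] yaw now 0.03 tilt [ 6.e-04  3.e-04 -1.e+00]
turn first (tool): [ 0.03 -0.02 -0.04]
shift in current axes [ 0.9 -0.5  0.8]  in target axes [ 0.9 -0.5  0.8]
t 6.28 q7 -0.957 F [ 0.14 -0.04  2.05] M [0.032 0.135 0.008] w 35.4
```

View pics/s5z.png

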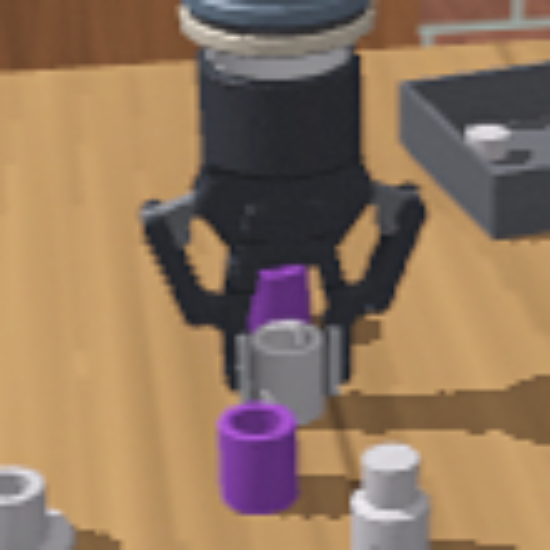

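View pics/w5.png

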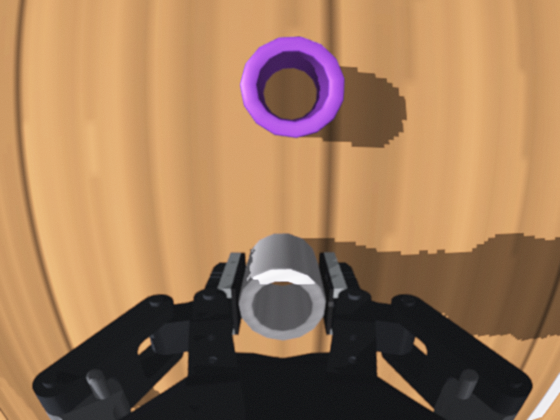

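The bush is held between the pads (width 35.4). It sits at (283,300) in the wrist view. Lift, carry.

>>> step_arm:
  series:
    - [20,-15,0,0,0,0,0]
    - [20,-25,0,0,0,0,0]
    - [20,-30,0,0,0,0,0]
    - [20,-30,0,0,0,0,0]
    - [20,-20,0,15,0,0,0]
  force: 60

```text
clock: 6.8
tool_pos: [581.4, 304.5, 115.2]
orientation: [0.5, 0.501, 0.502, -0.497]
contact_force: [0.2, 0.0, -1.6]
width: 34.3
```

>>> step_arm:
  series:
    - [20,0,0,30,0,0,0]
    - [20,0,0,38,0,0,0]
    - [20,0,0,38,0,0,0]
    - [20,0,0,38,0,0,0]
    - [20,0,0,38,0,0,0]

```text
clock: 7.22
tool_pos: [581.4, 116.6, 112.2]
orientation: [0.5, 0.5, 0.5, -0.5]
contact_force: [0.3, -0.3, -2.0]
width: 34.5
```

>>> step_arm:
  series:
    - [20,0,0,38,0,0,0]
    - [20,0,0,38,0,0,0]
    - [20,0,0,38,0,0,0]
    - [20,0,0,38,0,0,0]
    - [20,0,0,30,0,0,0]

```text
clock: 7.63
tool_pos: [581.2, -67.4, 112.1]
orientation: [-0.5, -0.5, -0.499, 0.501]
contact_force: [0.7, 0.2, -1.5]
width: 34.7
```

>>> step_arm:
  series:
    - [20,0,0,15,0,0,0]
    - [20,0,0,0,0,0,0]
    - [20,0,0,0,0,0,0]
    - [20,0,0,0,0,0,0]
    - [20,0,0,0,0,0,0]

```text
clock: 8.05
tool_pos: [582.0, -76.8, 112.4]
orientation: [0.5, 0.5, 0.501, -0.499]
contact_force: [0.3, 1.0, -1.5]
width: 34.7
```

Run:
```python
from h import *
plan([585.5,-101.5,60],0)
c=cap('wrist','w6')
d=cap('side','s6'); 
s=cap('scene','c6');
i=np.hstack([cv2.resize(d['frame'][200:360,240:400],None,fx=2.45,fy=2.45),cv2.resize(s['frame'][170:330,80:240],None,fx=2.45,fy=2.45)]); cv2.imwrite('pics/v6.png',i)
```

```text
pos [582.  -76.8 112.4] yaw now 0.15 tilt [ 1.e-04  8.e-04 -1.e+00]
turn first (tool): [ 0.15 -0.05 -0.01]
shift in current axes [52.4  3.5 24.8]  in target axes [52.4  3.5 24.7]
t 8.05 q7 -0.3 F [ 0.26  0.95 -1.48] M [0.005 0.02  0.03 ] w 34.7
```

View pics/w6.png

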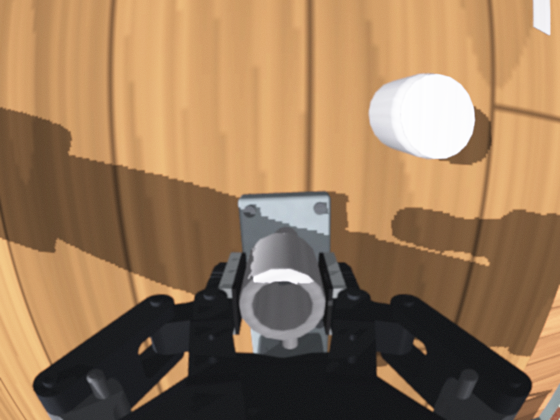

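View pics/v6.png

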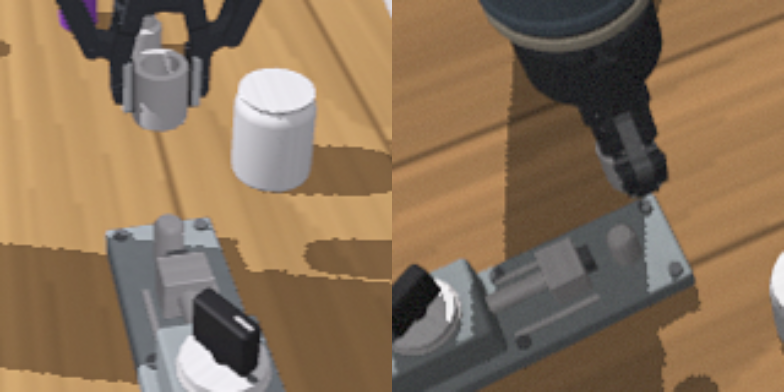

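>>> step_arm:
  series:
    - [20,0,3.5,24.7,0,0,0]
    - [20,20,0,0,0,0,0]
    - [20,20,0,0,0,0,0]
    - [20,14,0,0,0,0,0]
    - [20,0,0,0,0,0,0]

```text
clock: 8.62
tool_pos: [583.6, -102.6, 55.7]
orientation: [0.499, 0.499, 0.502, -0.501]
contact_force: [0.1, 0.3, -1.5]
width: 34.9
```

>>> step_arm:
  series:
    - [20,0,0,0,0,0,0]
    - [20,0,0,0,0,0,0]
    - [20,0,0,0,0,0,0]
    - [20,0,0,0,0,0,0]
    - [20,0,0,0,0,0,0]

```text
clock: 9.03
tool_pos: [585.8, -103.3, 59.1]
orientation: [0.5, 0.5, 0.5, -0.5]
contact_force: [-0.4, -0.3, -1.7]
width: 34.4
```

Run:
```python
from h import *
plan([585.5,-101.5,53],0)
c=cap('wrist','w7')
d=cap('side','s7'); 
s=cap('scene','c7');
cv2.imwrite('pics/s7z.png',cv2.resize(d['frame'][240:320,270:350],None,fx=7,fy=7,interpolation=cv2.INTER_CUBIC))
cv2.imwrite('pics/c7z.png',cv2.resize(s['frame'][215:295,130:210],None,fx=7,fy=7,interpolation=cv2.INTER_CUBIC))
```

```text
pos [ 585.8 -103.3   59.1] yaw now 0.02 tilt [ 1.2e-03 -2.0e-04 -1.0e+00]
turn first (tool): [ 0.02  0.01 -0.07]
shift in current axes [ 6.1 -0.3 -1.8]  in target axes [ 6.1 -0.3 -1.8]
t 9.03 q7 -0.301 F [-0.41 -0.29 -1.69] M [-0.023 -0.011  0.002] w 34.4
```

View pics/s7z.png

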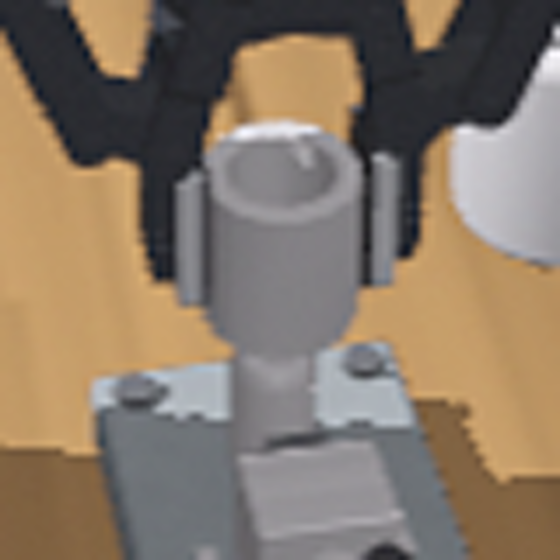

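View pics/c7z.png

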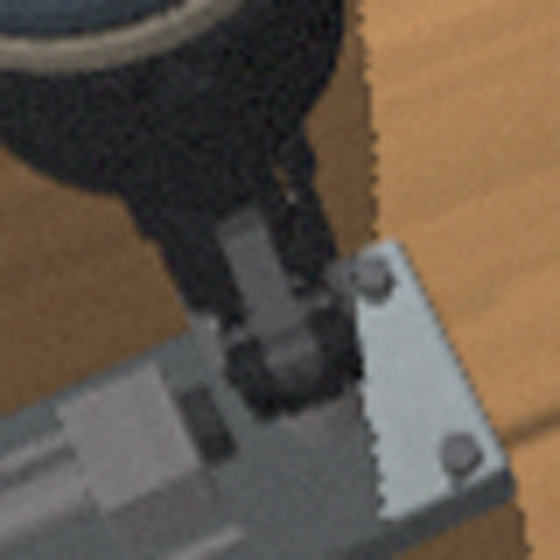

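View pics/w7.png

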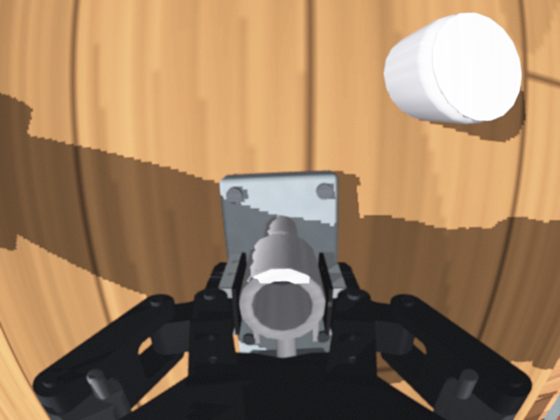

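Run:
```python
from h import *
d=load('s7');w=load('w7')
z=lambda x,y:(270+(x+.5)/7-.5,240+(y+.5)/7-.5)
top=onplane(d,*z(284,172),106); print('bush top side',top.round(1))
print('foot bottom front', onplane(d,*z(284,350),66).round(1),'(front y= centre-18)')
print('post now L/R x at z45', onplane(d,*z(235,385),40).round(1),onplane(d,*z(315,385),40).round(1))
print('bushL/R', onplane(d,*z(207,190),106).round(1),onplane(d,*z(360,190),106).round(1),onplane(d,*z(214,320),66).round(1),onplane(d,*z(353,320),66).round(1))
for uv in [z(284,200),z(284,260),z(284,320)]: print(pt(d,*map(round,uv)).round(1))
print('jaw/post depth',[pt(d,*map(round,z(275,q))).round(1) for q in (375,390,405,420)])
# wrist
i=cv2.resize(w['frame'][170:350,190:370],None,fx=3.3,fy=3.3,interpolation=cv2.INTER_CUBIC); cv2.imwrite('pics/w7z.png',i)
```

```text
bush top side [ 586.1 -103.2  106. ]
foot bottom front [ 584.4 -116.2   66. ] (front y= centre-18)
post now L/R x at z45 [576.6 -97.8  40. ] [ 594.9 -100.4   40. ]
bushL/R [ 568.4 -106.9  106. ] [ 601.4 -111.8  106. ] [ 570.6 -104.    66. ] [ 601.5 -108.6   66. ]
[588.1 -92.5  89.6]
[ 583.2 -119.4   94.3]
[ 583.  -121.7   80.4]
jaw/post depth [array([ 584.3, -107.6,   51.2]), array([ 583.8, -110.6,   49.7]), array([ 583.4, -113.1,   47.9]), array([ 583.8, -111.6,   40. ])]
```

View pics/w7z.png

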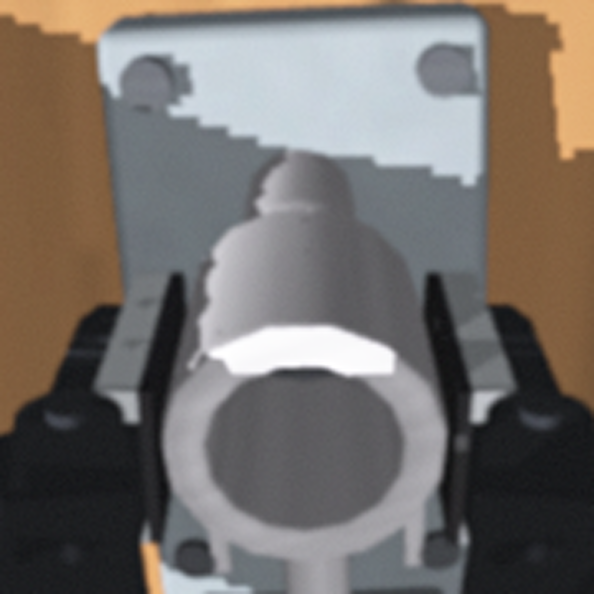

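```bash
cat > fitc.py <<'E'
from h import *
from scipy.optimize import least_squares
def cloud(c,fish=False):
    H,W=c['depth'].shape; f=210/np.tan(np.radians(float(c['vfov'])/2))
    u,v=np.meshgrid(np.arange(W),np.arange(H)); x=u-float(c['cx']);y=v-float(c['cy']); D=c['depth'].astype(float)
    if fish:
        r=np.hypot(x,y)+1e-9; t=np.tan(r/f); X=D*t*x/r;Y=D*t*y/r
    else: X=D*x/f;Y=D*y/f
    E=c['extrinsics']; P=(np.stack([X,Y,D],-1)-E[:3,3])@E[:3,:3]; P[D<=0]=np.nan
    return P
def fit(P,r,c0,zr,dmax=6):
    q=P.reshape(-1,3); q=q[~np.isnan(q[:,0])]
    q=q[(q[:,2]>zr[0])&(q[:,2]<zr[1])]
    c=np.array(c0,float)
    for it in range(6):
        k=q[abs(np.hypot(*(q[:,:2]-c).T)-r)<dmax]
        s=least_squares(lambda c:np.hypot(*(k[:,:2]-c).T)-r,c,loss='soft_l1'); c=s.x
    return c.round(2),len(k),np.std(s.fun).round(2)
E
python3 - <<'E'
from fitc import *
s0=cloud(load('side0'));c0=cloud(load('scene0'));s7=cloud(load('s7'));w7=cloud(load('w7'),True)
for n,P in (('side0',s0),('scene0',c0),('s7',s7),('w7',w7)): print('post',n,fit(P,10.5,(585.5,-101.5),(24,47)))
for n,P in (('s7',s7),('w7',w7)): print('bush',n,fit(P,18,(585.5,-102.5),(70,102)))
w2=cloud(load('w2'),True); 
for n,P in (('side0',s0),('scene0',c0),('w2',w2)): print('bush',n,fit(P,18,(582,315),(5,36)))
E
```

```text
post side0 (array([ 583.93, -101.47]), 83, np.float64(0.75))
post scene0 (array([ 585.94, -104.09]), 79, np.float64(0.55))
post s7 (array([ 584.01, -101.46]), 88, np.float64(0.71))
post w7 (array([ 583.96, -102.65]), 393, np.float64(0.22))
bush s7 (array([ 584.63, -103.63]), 450, np.float64(2.27))
bush w7 (array([585.11, -98.75]), 4454, np.float64(2.81))
bush side0 (array([580.99, 315.18]), 156, np.float64(1.85))
bush scene0 (array([584.23, 312.02]), 223, np.float64(2.08))
bush w2 (array([586.15, 319.54]), 713, np.float64(2.12))
```

Run:
```python
from fitc import *
s7=cloud(load('s7'));w7=cloud(load('w7'),True)
q=s7.reshape(-1,3); q=q[(q[:,1]<-110)&(q[:,1]>-128)&(abs(q[:,0]-585)<16)]
print(fit(q,18,(585.5,-102.5),(68,103),4))
q=w7[170:345,190:370].reshape(-1,3); q=q[(q[:,1]>-95)&(abs(q[:,0]-585)<15)]
print(fit(q,18,(585.5,-102.5),(68,103),3))
# rim heights
r=w7[300:320,268:300].reshape(-1,3)
w=load('w7'); p=ring(w,283,305,50,106,150)
k=w7[335:338,270:295].reshape(-1,3); print('rim z',np.nanmedian(k,0).round(1))
w5=cloud(load('w5'),True);
```

```text
(array([ 584.68, -103.21]), 340, np.float64(0.81))
(array([ 584.97, -104.59]), 1949, np.float64(0.27))
ellipse [280.8 303.5  77.2  93.1] -> [ 584.6 -103.2  106. ] diam [31.4, 37.9]
rim z [ 585.1 -119.3  107.2]
```

Side and wrist depth fits agree: the post minus bush offset is (-0.67,+1.75) and (-1.0,+1.94). Correct and lower.

>>> step_arm:
  series:
    - [20,0,-0.8,-1.85,0,0,0]
    - [20,4,0,0,0,0,0]
    - [20,4,0,0,0,0,0]
    - [20,4,0,0,0,0,0]
    - [20,0,0,0,0,0,0]

```text
clock: 9.6
tool_pos: [583.9, -101.4, 45.2]
orientation: [0.5, 0.5, 0.501, -0.5]
contact_force: [-0.3, -0.4, -2.0]
width: 34.5
```

>>> step_arm:
  series:
    - [20,2,0,0,0,0,0]
    - [20,2,0,0,0,0,0]
    - [20,2,0,0,0,0,0]
    - [20,2,0,0,0,0,0]
    - [20,0,0,0,0,0,0]

```text
clock: 10.02
tool_pos: [584.4, -101.4, 37.9]
orientation: [0.5, 0.5, 0.5, -0.5]
contact_force: [-0.1, -0.4, -1.7]
width: 34.7
```

Run:
```python
from h import *
plan([585,-101.5,13],0)
```

```text
pos [ 584.4 -101.4   37.9] yaw now 0.02 tilt [-5.e-04  1.e-04 -1.e+00]
turn first (tool): [ 0.02 -0.    0.03]
shift in current axes [24.9  0.6  0.1]  in target axes [24.9  0.6  0.1]
t 10.02 q7 -0.322 F [-0.07 -0.43 -1.69] M [-0.013  0.025  0.013] w 34.7
```

>>> step_arm:
  series:
    - [20,3,0.4,0,0,0,0]
    - [20,4,0,0,0,0,0]
    - [20,4,0,0,0,0,0]
    - [20,4,0,0,0,0,0]
    - [20,0,0,0,0,0,0]

```text
clock: 10.43
tool_pos: [584.4, -101.4, 22.3]
orientation: [0.5, 0.5, 0.501, -0.5]
contact_force: [-0.4, 0.4, -1.5]
width: 34.7
```

>>> step_arm:
  series:
    - [20,1,0,0,0,0,0]
    - [20,1,0,0,0,0,0]
    - [20,1,0,0,0,0,0]
    - [20,1,0,0,0,0,0]
    - [20,0,0,0,0,0,0]

```text
clock: 10.85
tool_pos: [584.9, -101.4, 19.2]
orientation: [0.5, 0.5, 0.5, -0.5]
contact_force: [-0.9, -0.3, -1.1]
width: 34.6
```

Run:
```python
from h import *
plan([585,-101.5,13],0)
```

```text
pos [ 584.9 -101.4   19.2] yaw now 0.03 tilt [-1.e-04  0.e+00 -1.e+00]
turn first (tool): [ 0.03 -0.    0.01]
shift in current axes [6.2 0.1 0.1]  in target axes [6.2 0.1 0.1]
t 10.85 q7 -0.339 F [-0.92 -0.25 -1.08] M [ 0.007 -0.017 -0.015] w 34.6
```

>>> step_arm:
  series:
    - [20,1,0,0,0,0,0]
    - [20,1,0,0,0,0,0]
    - [20,1,0,0,0,0,0]
    - [20,1,0,0,0,0,0]
    - [20,0,0,0,0,0,0]

```text
clock: 11.27
tool_pos: [584.9, -101.4, 15.1]
orientation: [0.5, 0.5, 0.5, -0.5]
contact_force: [-1.4, 0.4, -1.7]
width: 34.2
```

>>> step_arm:
  series:
    - [20,0.5,0,0,0,0,0]
    - [20,0.5,0,0,0,0,0]
    - [20,0.5,0,0,0,0,0]
    - [20,0,0,0,0,0,0]
    - [20,0,0,0,0,0,0]

```text
clock: 11.68
tool_pos: [585.0, -101.4, 13.8]
orientation: [0.5, 0.5, 0.5, -0.5]
contact_force: [-0.5, -1.1, -0.5]
width: 34.6
```

>>> step_arm:
  series:
    - [20,0.5,0,0,0,0,0]
    - [20,0.5,0,0,0,0,0]
    - [20,0,0,0,0,0,0]
    - [20,0,0,0,0,0,0]
    - [20,0,0,0,0,0,0]

```text
clock: 12.1
tool_pos: [585.1, -101.4, 12.9]
orientation: [0.5, 0.5, 0.5, -0.5]
contact_force: [-0.8, -0.2, 0.4]
width: 34.9
```

>>> step_arm:
  series:
    - [20,0.4,0,0,0,0,0]
    - [20,0,0,0,0,0,0]
    - [20,0,0,0,0,0,0]
    - [20,0,0,0,0,0,0]
    - [20,0,0,0,0,0,0]

```text
clock: 12.52
tool_pos: [585.1, -101.4, 12.9]
orientation: [0.5, 0.5, 0.5, -0.5]
contact_force: [-1.2, -0.1, 5.7]
width: 34.7
```

Seated (5.7 N up). Release and rise.

>>> step_arm:
  series:
    - [60,0,0,0,0,0,0]
    - [60,0,0,0,0,0,0]
    - [60,0,0,0,0,0,0]
    - [60,0,0,0,0,0,0]
    - [60,0,0,0,0,0,0]

```text
clock: 12.93
tool_pos: [585.0, -101.4, 12.3]
orientation: [0.5, 0.5, 0.5, -0.5]
contact_force: [-0.1, 1.1, -0.3]
width: 60.0
```

>>> step_arm:
  series:
    - [60,-10,0,0,0,0,0]
    - [60,-25,0,0,0,0,0]
    - [60,-30,0,0,0,0,0]
    - [60,-30,0,0,0,0,0]
    - [60,-30,0,0,0,0,0]

```text
clock: 13.35
tool_pos: [584.7, -101.1, 139.4]
orientation: [0.5, 0.5, 0.5, -0.5]
contact_force: [0.6, -0.9, 0.6]
width: 60.1
```

Run:
```python
from h import *
plan([591,-238,80],34)
print(monitor.state()['joint_positions'].round(2))
d=cap('side','s8'); s=cap('scene','c8')
i=np.hstack([cv2.resize(d['frame'][270:410,265:385],None,fx=3.2,fy=3.2,interpolation=cv2.INTER_CUBIC),cv2.resize(s['frame'][225:365,60:220],None,fx=2.5,fy=3.2,interpolation=cv2.INTER_CUBIC)]); cv2.imwrite('pics/v8.png',i)
```

```text
pos [ 584.7 -101.1  139.4] yaw now 0.05 tilt [-1.e-04  4.e-04 -1.e+00]
turn first (tool): [-3.395e+01 -2.000e-02  0.000e+00]
shift in current axes [ 59.4   6.2 136.9]  in target axes [ 59.4 -71.3 117. ]
t 13.35 q7 -0.239 F [ 0.63 -0.93  0.58] M [-0.027 -0.028 -0.012] w 60.1
[ 0.43  0.57 -0.52  1.75  0.34  0.92 -0.24]
```

View pics/v8.png

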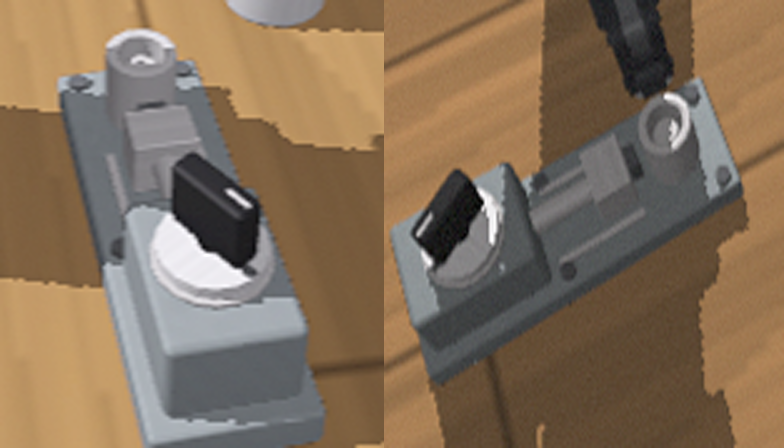

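The bush stands over the post: its ring shows in both views with the post inside it. Now to the knob, with the jaws across the bar at about yaw 34°.

>>> step_arm:
  series:
    - [60,0,0,0,-6.8,0,0]
    - [60,0,0,0,-6.8,0,0]
    - [60,0,0,0,-6.8,0,0]
    - [60,0,0,0,-6.8,0,0]
    - [60,0,0,0,-6.8,0,0]

```text
clock: 13.87
tool_pos: [584.8, -101.4, 137.6]
orientation: [0.625, 0.33, 0.625, -0.33]
contact_force: [-0.3, -0.2, -0.7]
width: 60.3
```

>>> step_arm:
  series:
    - [60,0,-20,32,0,0,0]
    - [60,0,-20,32,0,0,0]
    - [60,0,-20,32,0,0,0]
    - [60,0,-11,21,0,0,0]
    - [60,0,0,0,0,0,0]

```text
clock: 14.28
tool_pos: [590.4, -245.9, 136.6]
orientation: [0.623, 0.333, 0.623, -0.336]
contact_force: [-0.9, -0.5, -0.3]
width: 59.9
```

Run:
```python
from h import *
plan([591.3,-238.3,62],34)
print(monitor.state()['joint_positions'].round(2))
w=cap('wrist','w9')
```

```text
pos [ 590.4 -245.9  136.6] yaw now 33.53 tilt [-0.0014 -0.0032 -1.    ]
turn first (tool): [-0.47  0.11  0.17]
shift in current axes [74.6  5.2 -5.9]  in target axes [74.6  5.  -5.7]
t 14.28 q7 0.484 F [-0.86 -0.46 -0.29] M [0.036 0.051 0.004] w 59.9
[ 0.72  0.66 -0.67  1.62  0.47  1.02  0.48]
```

View pics/w9.png

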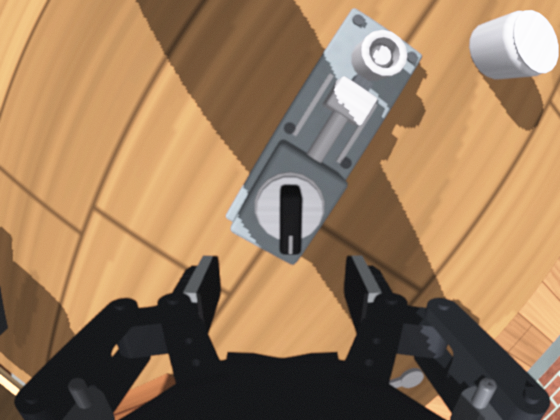

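```bash
cat >> h.py <<'E'
def knob(c,u0,v0,h=60,fish=True,tag=None):
    g=c['frame'][v0-h:v0+h,u0-h:u0+h]; hsv=cv2.cvtColor(g,cv2.COLOR_BGR2HSV)
    m=(hsv[...,2]<60).astype(np.uint8)
    m=cv2.morphologyEx(m,cv2.MORPH_CLOSE,np.ones((5,5),np.uint8))
    n,l,st,ce=cv2.connectedComponentsWithStats(m); 
    k=1+np.argmin([np.hypot(*(ce[i]-h))-(st[i,4]>150)*1000 for i in range(1,n)])
    pts=np.argwhere(l==k)[:,::-1].astype(np.float32)+[u0-h,v0-h]
    P=np.array([onplane(c,u,v,100,fish)[:2] for u,v in pts])
    r=cv2.minAreaRect(P.astype(np.float32)); print('bar rect',np.round(r[0],1),np.round(r[1],1),round(r[2],1))
    C=np.cov(P.T); w,V=np.linalg.eigh(C); print('bar axis',np.degrees(np.arctan2(V[1,1],V[0,1])).round(1))
E
python3 - <<'E'
from h import *
w=load('w9'); knob(w,290,215)
i=cv2.resize(w['frame'][160:270,235:345],None,fx=5,fy=5,interpolation=cv2.INTER_CUBIC); cv2.imwrite('pics/w9z.png',i)
E
```

```text
bar rect [ 589.9 -236.4] [13.1 45.5] 33.4
bar axis 123.8
```

View pics/w9z.png

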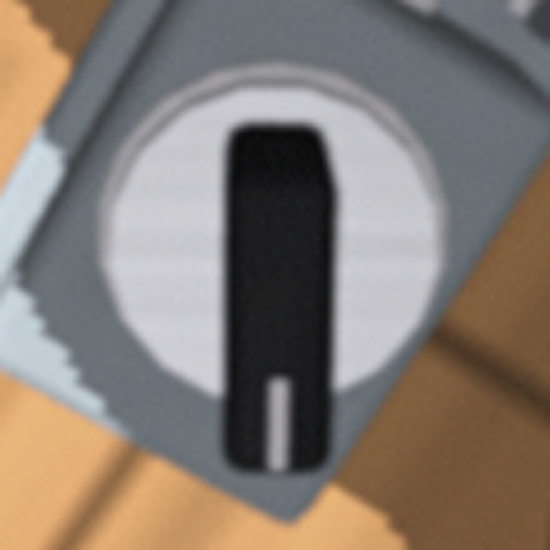

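Run:
```python
from h import *
w=load('w9'); z=lambda x,y:(235+(x+.5)/5-.5,160+(y+.5)/5-.5)
print(onplane(w,*z(275,243),73,True).round(1),onplane(w,*z(110,243),73,True).round(1),onplane(w,*z(440,243),73,True).round(1),onplane(w,*z(275,85),73,True).round(1))
print('bar top ends z108',onplane(w,*z(277,470),108,True).round(1),onplane(w,*z(278,185),108,True).round(1))
plan([590.8,-238.3,62],33.8)
```

```text
[ 590.  -236.4   73. ] [ 570.3 -249.4   73. ] [ 609.7 -223.4   73. ] [ 577.2 -217.4   73. ]
bar top ends z108 [ 600.5 -252.8  108. ] [ 580.  -222.1  108. ]
pos [ 590.7 -242.   136.8] yaw now 33.7 tilt [-1.e-03 -9.e-04 -1.e+00]
turn first (tool): [-0.1   0.01  0.08]
shift in current axes [74.8  2.2 -3. ]  in target axes [74.8  2.1 -3. ]
t 14.33 q7 0.482 F [-0.45  0.29 -0.94] M [ 0.051 -0.043 -0.007] w 60.2
```

>>> step_arm:
  series:
    - [40,0,0,0,0,0,0]
    - [40,15,0,0,0,0,0]
    - [40,15,0,0,0,0,0]
    - [40,5,0,0,0,0,0]
    - [40,0,0,0,0,0,0]

```text
clock: 14.75
tool_pos: [590.9, -236.4, 101.4]
orientation: [0.624, 0.331, 0.626, -0.331]
contact_force: [-0.1, -0.3, 0.0]
width: 39.8
```

Run:
```python
from h import *
plan([590.5,-237.0,61],33.8)
w=cap('wrist','w10'); knob(w,285,240)
i=cv2.resize(w['frame'][130:340,180:390],None,fx=2.8,fy=2.8,interpolation=cv2.INTER_CUBIC); cv2.imwrite('pics/w10z.png',i)
```

```text
pos [ 590.9 -236.4  101.4] yaw now 34.15 tilt [-0.0022  0.0012 -1.    ]
turn first (tool): [ 0.35 -0.13  0.07]
shift in current axes [40.4 -0.6  0.3]  in target axes [40.4 -0.7  0.3]
t 14.75 q7 0.453 F [-0.12 -0.31  0.  ] M [ 0.011 -0.025 -0.005] w 39.8
bar rect [ 589.8 -236.5] [13.8 48.7] 33.1
bar axis 123.0
```

View pics/w10z.png

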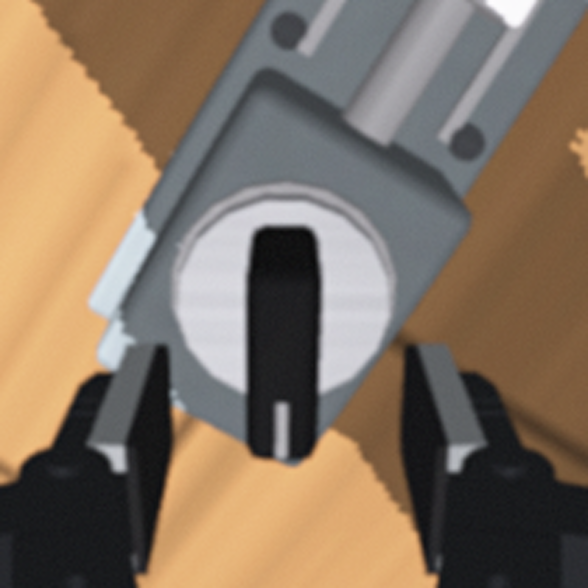

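The bar is centred between the pads and parallel to them. Descend and grip.

>>> step_arm:
  series:
    - [40,12,-0.5,0,0,0,0]
    - [40,12,0,0,0,0,0]
    - [40,10,0,0,0,0,0]
    - [40,5,0,0,0,0,0]
    - [40,0,0,0,0,0,0]

```text
clock: 15.22
tool_pos: [590.2, -238.2, 61.6]
orientation: [0.623, 0.332, 0.625, -0.332]
contact_force: [-0.5, 1.3, 0.2]
width: 40.0
```

>>> step_arm:
  series:
    - [5,0,0,0,0,0,0]
    - [5,0,0,0,0,0,0]
    - [5,0,0,0,0,0,0]
    - [5,0,0,0,0,0,0]
    - [5,0,0,0,0,0,0]
  force: 40

```text
clock: 15.63
tool_pos: [591.5, -238.4, 63.8]
orientation: [0.625, 0.332, 0.624, -0.332]
contact_force: [-0.8, -0.3, 1.9]
width: 13.1
```

Run:
```python
from h import *
plan([590.5,-237.0,61],33.8); print(monitor.state()['joint_positions'].round(2))
d=cap('side','s11'); cv2.imwrite('pics/s11z.png',cv2.resize(d['frame'][250:400,260:400],None,fx=4,fy=4,interpolation=cv2.INTER_CUBIC))
```

```text
pos [ 591.5 -238.4   63.8] yaw now 34.02 tilt [ 7.e-04 -2.e-04 -1.e+00]
turn first (tool): [ 0.22  0.03 -0.03]
shift in current axes [ 2.8 -0.  -1.7]  in target axes [ 2.8 -0.  -1.7]
t 15.63 q7 0.421 F [-0.79 -0.3   1.85] M [-0.083 -0.005  0.027] w 13.1
[ 0.68  0.74 -0.63  1.7   0.54  0.88  0.42]
```

View pics/s11z.png

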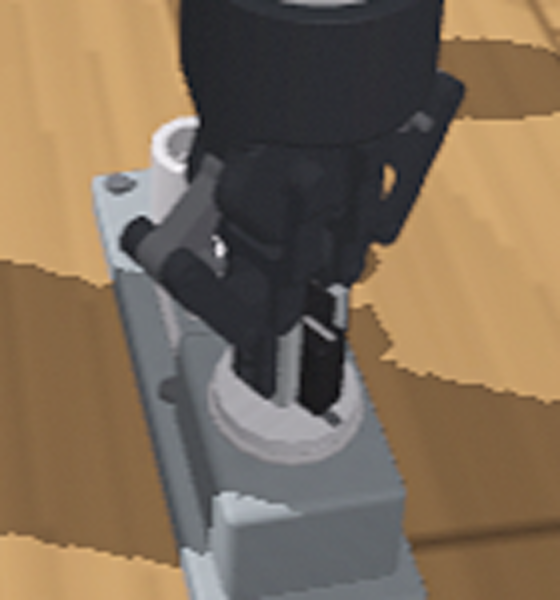

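The knob is gripped: width 13.1, with the tips just above the collar. Turn clockwise (tool +x).

>>> step_arm:
  series:
    - [5,0,0,0,6,0,0]
    - [5,0,0,0,6,0,0]
    - [5,0,0,0,6,0,0]
    - [5,0,0,0,6,0,0]
    - [5,0,0,0,6,0,0]

```text
clock: 16.1
tool_pos: [591.1, -238.6, 63.8]
orientation: [0.516, 0.483, 0.516, -0.484]
contact_force: [-0.8, 0.1, 2.4]
width: 13.5
```

Run:
```python
from h import *
plan([590.5,-237.0,61],33.8)
```

```text
pos [ 591.1 -238.6   63.8] yaw now 3.72 tilt [ 1.e-04 -4.e-04 -1.e+00]
turn first (tool): [-3.008e+01  2.000e-02  0.000e+00]
shift in current axes [ 2.8 -0.5 -1.6]  in target axes [ 2.8  0.4 -1.7]
t 16.1 q7 -0.008 F [-0.77  0.11  2.41] M [-0.008  0.302  0.175] w 13.5
```

>>> step_arm:
  series:
    - [5,0,0,0,4,0,0]
    - [5,0,0,0,4,0,0]
    - [5,0,0,0,4,0,0]
    - [5,0,0,0,4,0,0]
    - [5,0,0,0,0,0,0]

```text
clock: 16.52
tool_pos: [590.9, -238.5, 63.8]
orientation: [-0.444, -0.55, -0.444, 0.55]
contact_force: [-2.1, 0.7, 3.7]
width: 13.3
```

Run:
```python
from h import *
plan([590.5,-237.0,61],33.8)
```

```text
pos [ 590.9 -238.5   63.8] yaw now -12.16 tilt [-4.e-04 -6.e-04 -1.e+00]
turn first (tool): [-4.596e+01  3.000e-02  3.000e-02]
shift in current axes [ 2.8 -0.8 -1.4]  in target axes [ 2.8  0.5 -1.5]
t 16.52 q7 -0.229 F [-2.15  0.67  3.71] M [ 0.001  0.493 -0.046] w 13.3
```

>>> step_arm:
  series:
    - [5,0,0,0,4,0,0]
    - [5,0,0,0,4,0,0]
    - [5,0,0,0,4,0,0]
    - [5,0,0,0,4,0,0]
    - [5,0,0,0,4,0,0]

```text
clock: 16.93
tool_pos: [590.7, -238.5, 63.8]
orientation: [-0.343, -0.618, -0.343, 0.619]
contact_force: [-3.5, 0.4, 5.1]
width: 13.2
```

Run:
```python
from h import *
plan([590.5,-237.0,61],33.8)
```

```text
pos [ 590.7 -238.5   63.8] yaw now -32.02 tilt [-7.e-04 -2.e-04 -1.e+00]
turn first (tool): [-6.582e+01  1.000e-02  4.000e-02]
shift in current axes [ 2.8 -1.  -1.1]  in target axes [ 2.8  0.6 -1.3]
t 16.93 q7 -0.503 F [-3.48  0.39  5.11] M [0.004 0.775 0.069] w 13.2
```

>>> step_arm:
  series:
    - [5,0,-0.7,0.5,4,0,0]
    - [5,0,0,0,4,0,0]
    - [5,0,0,0,4,0,0]
    - [5,0,0,0,4,0,0]
    - [5,0,0,0,4,0,0]

```text
clock: 17.35
tool_pos: [590.4, -238.3, 63.8]
orientation: [0.23, 0.669, 0.23, -0.669]
contact_force: [-1.2, -0.1, 4.1]
width: 13.6
```

Run:
```python
from h import *
plan([590.5,-237.0,61],33.8)
```

```text
pos [ 590.4 -238.3   63.8] yaw now -52.0 tilt [ 2.e-04 -0.e+00 -1.e+00]
turn first (tool): [-8.58e+01 -0.00e+00 -2.00e-02]
shift in current axes [ 2.8 -1.  -0.9]  in target axes [ 2.8  0.8 -1.1]
t 17.35 q7 -0.774 F [-1.19 -0.12  4.12] M [0.091 0.343 0.115] w 13.6
```

Run:
```python
from h import *
s=cap('scene','c12'); d=cap('side','s12'); 
i=np.hstack([cv2.resize(s['frame'][235:305,120:210],None,fx=4.4,fy=4.4,interpolation=cv2.INTER_CUBIC),cv2.resize(d['frame'][275:345,275:365],None,fx=4.4,fy=4.4,interpolation=cv2.INTER_CUBIC)]); cv2.imwrite('pics/v12.png',i)
plan([590.5,-237.0,61],33.8)
```

```text
pos [ 590.4 -238.3   63.8] yaw now -51.92 tilt [ 1.e-04 -2.e-04 -1.e+00]
turn first (tool): [-8.572e+01  1.000e-02 -1.000e-02]
shift in current axes [ 2.8 -1.  -0.8]  in target axes [ 2.8  0.8 -1. ]
t 17.45 q7 -0.773 F [-1.49  0.62  4.58] M [ 0.108  0.484 -0.059] w 13.5
```

View pics/v12.png

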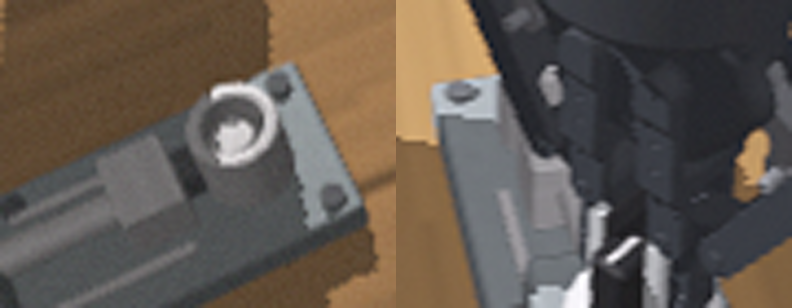

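>>> step_arm:
  series:
    - [5,0,0,0,3,0,0]
    - [5,0,0,0,3,0,0]
    - [5,0,0,0,3,0,0]
    - [5,0,0,0,3,0,0]
    - [5,0,0,0,3,0,0]

```text
clock: 17.87
tool_pos: [590.4, -238.2, 63.8]
orientation: [0.142, 0.693, 0.142, -0.693]
contact_force: [-1.8, 1.6, 4.5]
width: 13.4
```

```bash
cat > m.py <<'E'
from h import *
plan([590.5,-237.0,61],33.8)
for i in range(2):
    vision.capture('wrist'); s=monitor.state(); print('pause M',s['moment'].round(3),s['contact_force'].round(1))
E
python3 m.py
```

```text
pos [ 590.4 -238.2   63.8] yaw now -66.83 tilt [ 1.e-04  1.e-04 -1.e+00]
turn first (tool): [-1.0063e+02 -1.0000e-02 -0.0000e+00]
shift in current axes [ 2.8 -1.  -0.6]  in target axes [ 2.8  0.8 -0.9]
t 17.87 q7 -0.974 F [-1.78  1.59  4.49] M [0.162 0.454 0.302] w 13.4
pause M [0.152 0.453 0.237] [-1.9  0.7  4.9]
pause M [0.158 0.473 0.117] [-2.5  1.1  5.5]
```

```bash
python3 m.py
python3 - <<'E'
from h import *
w=cap('wrist','w13'); d=cap('side','s13'); s=cap('scene','c13'); print(monitor.state()['moment'].round(3))
i=np.hstack([cv2.resize(w['frame'][180:320,200:340],None,fx=2.9,fy=2.9,interpolation=cv2.INTER_CUBIC),cv2.resize(s['frame'][235:305,130:200],None,fx=5.8,fy=5.8,interpolation=cv2.INTER_CUBIC)]);cv2.imwrite('pics/v13.png',i)
E
```

```text
pos [ 590.4 -238.2   63.8] yaw now -66.81 tilt [-0.  0. -1.]
turn first (tool): [-100.61   -0.      0.  ]
shift in current axes [ 2.8 -1.  -0.6]  in target axes [ 2.8  0.8 -0.9]
t 17.97 q7 -0.974 F [-2.45  1.13  5.46] M [0.158 0.473 0.117] w 13.1
pause M [0.204 0.501 0.166] [-2.3  0.   5.1]
pause M [0.221 0.418 0.111] [-1.7  0.2  4.5]
[0.14  0.476 0.146]
```

View pics/v13.png

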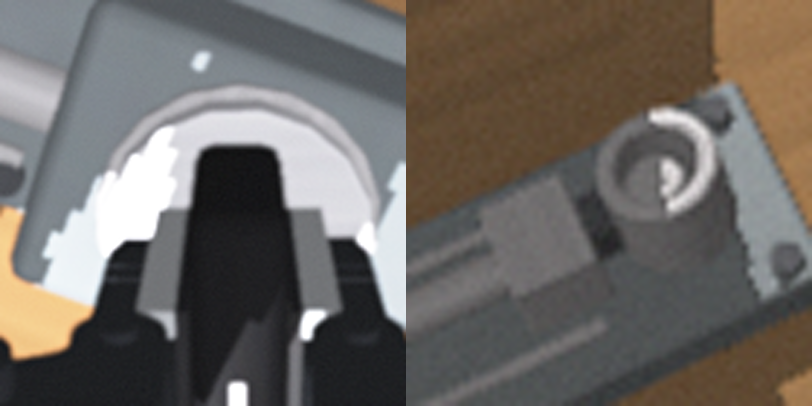

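The pause moment now holds at about 0.14, so the jaw is home: its dark tip touches the bush in the scene view. Now on to the slip, in small turns.

>>> step_arm:
  series:
    - [5,0,0,0,2,0,0]
    - [5,0,0,0,2,0,0]
    - [5,0,0,0,2,0,0]
    - [5,0,0,0,2,0,0]
    - [5,0,0,0,2,0,0]

```text
clock: 18.63
tool_pos: [590.3, -238.1, 63.8]
orientation: [-0.081, -0.702, -0.081, 0.702]
contact_force: [-2.0, 1.2, 5.9]
width: 13.2
```

```bash
python3 m.py
```

```text
pos [ 590.3 -238.1   63.8] yaw now -76.78 tilt [-1.e-04  3.e-04 -1.e+00]
turn first (tool): [-1.1058e+02 -2.0000e-02  1.0000e-02]
shift in current axes [ 2.8 -1.  -0.4]  in target axes [ 2.8  0.8 -0.8]
t 18.63 q7 -1.107 F [-2.05  1.23  5.93] M [0.398 0.487 0.219] w 13.2
pause M [0.206 0.456 0.189] [-2.2  0.6  6.6]
pause M [0.199 0.47  0.235] [-1.8  2.1  5.7]
```

>>> step_arm:
  series:
    - [5,0,0,0,2,0,0]
    - [5,0,0,0,2,0,0]
    - [5,0,0,0,2,0,0]
    - [5,0,0,0,2,0,0]
    - [5,0,0,0,2,0,0]

```text
clock: 19.15
tool_pos: [590.2, -237.9, 63.7]
orientation: [-0.02, -0.707, -0.02, 0.707]
contact_force: [-1.6, 1.5, 6.9]
width: 13.4
```

```bash
python3 m.py;  python3 - <<'E'
from h import *
d=cap('side','s14'); s=cap('scene','c14')
i=np.hstack([cv2.resize(d['frame'][320:380,305:365],None,fx=6.6,fy=6.6,interpolation=cv2.INTER_CUBIC),cv2.resize(s['frame'][270:330,60:120],None,fx=6.6,fy=6.6,interpolation=cv2.INTER_CUBIC)]);cv2.imwrite('pics/v14.png',i)
E
```

```text
pos [ 590.2 -237.9   63.7] yaw now -86.78 tilt [-3.e-04  6.e-04 -1.e+00]
turn first (tool): [-1.2058e+02 -3.0000e-02  4.0000e-02]
shift in current axes [ 2.7 -0.9 -0.3]  in target axes [ 2.7  0.7 -0.6]
t 19.15 q7 -1.241 F [-1.6   1.55  6.9 ] M [0.339 0.589 0.188] w 13.4
pause M [0.522 0.512 0.19 ] [-2.6  1.6  6.4]
pause M [0.399 0.553 0.122] [-1.9  1.9  6.3]
```

View pics/v14.png

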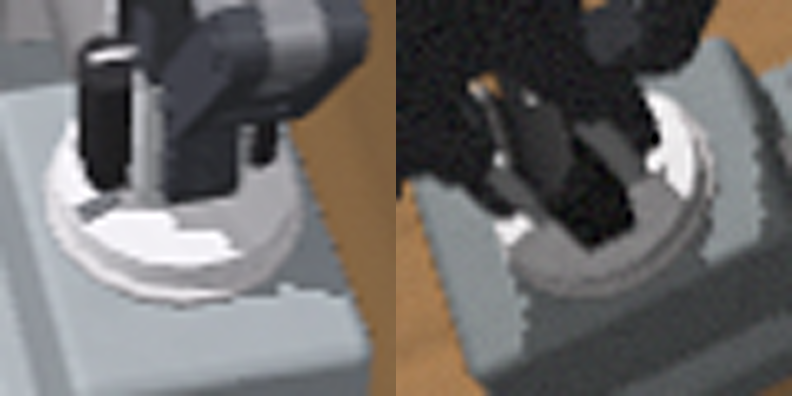

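Run:
```python
from h import *
d=load('s14')
z=lambda x,y:(305+(x+.5)/6.6-.5,320+(y+.5)/6.6-.5)
# collar top ellipse extremes: left (48,195), right (302,185), bottom(175,283)? 
L=onplane(d,*z(50,190),73);Rr=onplane(d,*z(300,190),73);B=onplane(d,*z(180,282),73)
print(L.round(1),Rr.round(1),B.round(1))
a=onplane(d,*z(84,214),73);b=onplane(d,*z(122,200),73);print(a.round(1),b.round(1))
c=np.array([590.5,-238.6]);
for p in (a,b): v=p[:2]-c; print(np.degrees(np.arctan2(v[1],v[0])),np.linalg.norm(v))
v=(a-b)[:2];print('seg',np.degrees(np.arctan2(v[1],v[0])))
```

```text
[ 565.2 -237.2   73. ] [ 614.6 -244.2   73. ] [ 586.  -262.9   73. ]
[ 570.8 -244.1   73. ] [ 579.  -241.7   73. ]
-164.49332149635356 20.432453789779622
-165.08759968617767 11.936272350158527
seg -163.65855809943574
```

Rib at -164.5°, knob mark at -176.8°, so the slip is about 12°. It needs to pass 15° but stay well below 45°, so turn about 14° more.

>>> step_arm:
  series:
    - [5,0,0,0,2,0,0]
    - [5,0,0,0,2,0,0]
    - [5,0,0,0,2,0,0]
    - [5,0,0,0,2,0,0]
    - [5,0,0,0,0,0,0]

```text
clock: 19.77
tool_pos: [590.3, -237.8, 63.7]
orientation: [0.03, -0.706, 0.029, 0.707]
contact_force: [-3.0, 1.9, 6.5]
width: 13.1
```

```bash
python3 m.py
```

```text
pos [ 590.3 -237.8   63.7] yaw now -94.81 tilt [-3.e-04  7.e-04 -1.e+00]
turn first (tool): [-1.2861e+02 -3.0000e-02  4.0000e-02]
shift in current axes [ 2.7 -0.8 -0.2]  in target axes [ 2.7  0.6 -0.5]
t 19.77 q7 -1.347 F [-3.04  1.92  6.52] M [0.513 0.467 0.047] w 13.1
pause M [0.466 0.585 0.097] [-2.6  1.7  6.1]
pause M [0.402 0.597 0.134] [-1.7  2.5  6.7]
```

>>> step_arm:
  series:
    - [5,0,0,0,2,0,0]
    - [5,0,0,0,2,0,0]
    - [5,0,0,0,2,0,0]
    - [5,0,0,0,0,0,0]
    - [5,0,0,0,0,0,0]

```text
clock: 20.28
tool_pos: [590.4, -237.8, 63.7]
orientation: [0.066, -0.704, 0.066, 0.704]
contact_force: [-2.3, 2.0, 6.1]
width: 13.3
```

```bash
python3 m.py;  python3 - <<'E'
from h import *
d=cap('side','s15'); s=cap('scene','c15')
i=np.hstack([cv2.resize(d['frame'][320:380,305:365],None,fx=6.6,fy=6.6,interpolation=cv2.INTER_CUBIC),cv2.resize(s['frame'][270:330,60:120],None,fx=6.6,fy=6.6,interpolation=cv2.INTER_CUBIC)]);cv2.imwrite('pics/v15.png',i)
E
```

```text
pos [ 590.4 -237.8   63.7] yaw now -100.68 tilt [-2.e-04  6.e-04 -1.e+00]
turn first (tool): [-1.3448e+02 -3.0000e-02  4.0000e-02]
shift in current axes [ 2.7 -0.8 -0. ]  in target axes [ 2.7  0.6 -0.6]
t 20.28 q7 -1.425 F [-2.3   2.02  6.11] M [0.384 0.572 0.215] w 13.3
pause M [0.45  0.612 0.245] [-2.9  2.3  6.8]
pause M [0.404 0.616 0.234] [-2.2  1.5  6.5]
```

View pics/v15.png

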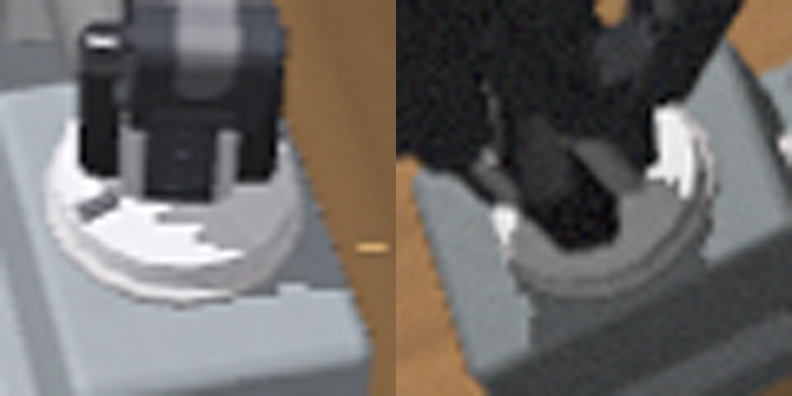

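The rib hasn't moved and the knob has run on to about 26° of slip. The moment dipped to about 0.1 after the click and is rising again. Let go.

>>> step_arm:
  series:
    - [40,0,0,0,0,0,0]
    - [40,0,0,0,0,0,0]
    - [40,0,0,0,0,0,0]
    - [40,0,0,0,0,0,0]
    - [40,0,0,0,0,0,0]

```text
clock: 20.9
tool_pos: [590.4, -238.4, 63.3]
orientation: [0.067, -0.704, 0.067, 0.704]
contact_force: [-1.5, -0.4, -0.9]
width: 39.9
```

>>> step_arm:
  series:
    - [40,-10,0,0,0,0,0]
    - [40,-20,0,0,0,0,0]
    - [40,-25,0,0,0,0,0]
    - [40,-25,0,0,0,0,0]
    - [40,-25,0,0,0,0,0]

```text
clock: 21.32
tool_pos: [590.2, -238.4, 170.3]
orientation: [-0.067, 0.704, -0.068, -0.704]
contact_force: [0.3, 0.4, -0.4]
width: 39.9
```

Run:
```python
from h import *
plan([590.5,-237.0,61],33.8)
d=cap('side','s16'); s=cap('scene','c16'); w=cap('wrist','w16')
i=np.hstack([cv2.resize(d['frame'][280:400,275:395],None,fx=3.3,fy=3.3,interpolation=cv2.INTER_CUBIC),cv2.resize(s['frame'][230:350,70:190],None,fx=3.3,fy=3.3,interpolation=cv2.INTER_CUBIC)]);cv2.imwrite('pics/v16.png',i)
```

```text
pos [ 590.2 -238.4  170.3] yaw now -100.96 tilt [ 1.e-04 -1.e-04 -1.e+00]
turn first (tool): [-1.3476e+02  0.0000e+00 -1.0000e-02]
shift in current axes [109.3  -1.5   0. ]  in target axes [109.3   1.   -1. ]
t 21.32 q7 -1.429 F [ 0.32  0.44 -0.38] M [-0.036 -0.064  0.007] w 39.9
```

View pics/v16.png

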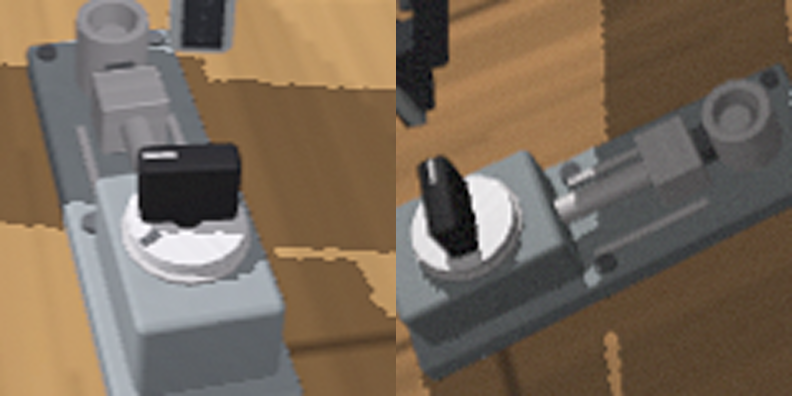

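View pics/w16.png

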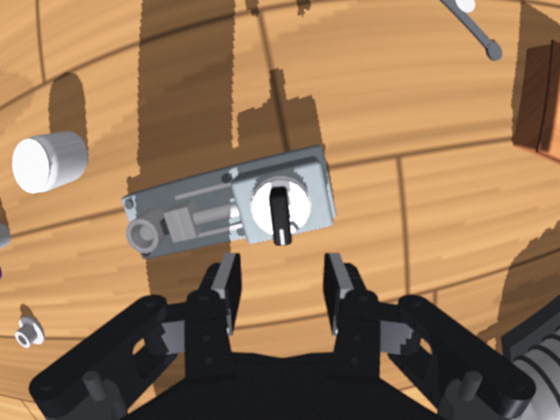

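Run:
```python
from h import *
w=load('w16'); knob(w,280,214,45)
i=cv2.resize(w['frame'][165:260,230:340],None,fx=6,fy=6,interpolation=cv2.INTER_CUBIC);cv2.imwrite('pics/w16z.png',i)
```

```text
bar rect [ 591.3 -237.4] [12.5 44.6] 84.5
bar axis 175.3
```

View pics/w16z.png

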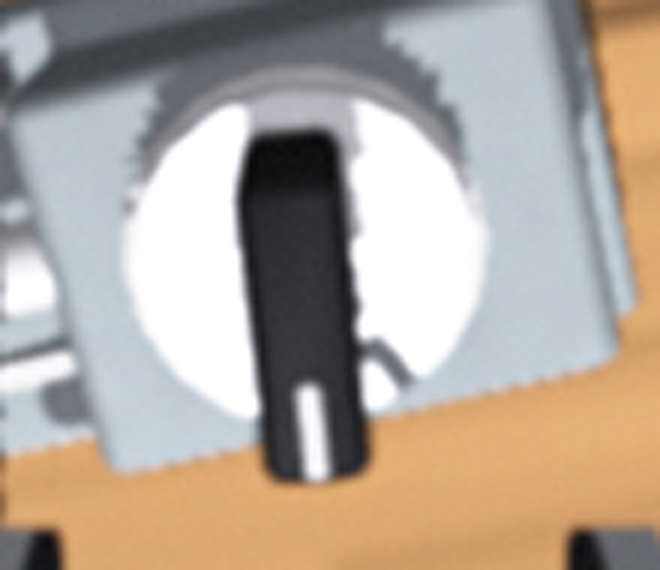

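Run:
```python
from h import *
w=load('w16'); z=lambda x,y:(230+(x+.5)/6-.5,165+(y+.5)/6-.5)
P=lambda x,y,h=73: onplane(w,*z(x,y),h,True)[:2]
L,R,T=P(125,255),P(483,255),P(305,82)
# circle fit from rim points
from scipy.optimize import least_squares
pts=np.array([P(*q) for q in [(125,255),(487,250),(150,165),(460,165),(160,355),(250,415),(205,395),(465,325)]])
s=least_squares(lambda c:np.hypot(*(pts-c[:2]).T)-c[2],[590,-238,24]);c=s.x;print('collar',c.round(1),s.fun.round(1))
for q in [(372,345),(390,363),(405,380)]:
    v=P(*q)-c[:2];print('rib',np.degrees(np.arctan2(v[1],v[0])).round(1),np.linalg.norm(v).round(1))
a=P(312,476,108);b=P(306,390,108);v=a-b;print('mark dir',np.degrees(np.arctan2(v[1],v[0])).round(1))
v=a-P(293,190,108);print('top edge dir',np.degrees(np.arctan2(v[1],v[0])).round(1))
v=a-c[:2];print('mark from axis',np.degrees(np.arctan2(v[1],v[0])).round(1))
```

```text
collar [ 590.7 -237.5   24.9] [ 0.   0.4 -0.1 -0.1  0.2 -0.1  0.  -0.3]
rib -155.3 16.1
rib -153.8 19.8
rib -153.3 23.1
mark dir 172.6
top edge dir 172.5
mark from axis 172.1
```

Run:
```python
from fitc import *
w=load('w16'); P=cloud(w,True); g=P[215:255,125:165].reshape(-1,3); 
z=g[:,2]; print('rim z',np.nanmedian(z[(z>56)&(z<66)]).round(1),((z>56)&(z<66)).sum())
S=cloud(load('scene0')); S2=cloud(load('c16'))
for n,r,c,zr in [('blank',17,(611.8,174),(4,24)),('tin',30,(681,2),(10,70)),('sleeve',27,(448,206),(1,7))]: print(n,fit(S,r,c,zr,4),fit(S2,r,c,zr,4))
print(fit(S2,18,(585,-102),(25,55),4)); print(monitor.state()['contact_force'],monitor.state()['clock'])
```

```text
rim z 60.6 593
blank (array([612.  , 173.67]), 99, np.float64(0.67)) (array([611.95, 173.58]), 96, np.float64(0.59))
tin (array([683.56,  -0.75]), 516, np.float64(1.01)) (array([683.59,  -0.72]), 515, np.float64(1.0))
sleeve (array([448.06, 206.82]), 74, np.float64(1.59)) (array([447.9 , 206.06]), 89, np.float64(1.84))
(array([ 586.26, -103.  ]), 194, np.float64(1.01))
[-0.31766251  0.6730653  -0.74767807] 21.4667
```

The rim is at 60.6 mm, so the bush is on the base. The bystanders haven't moved, and the robot is clear. Hand in.

```bash
python3 -c "
from plant import ticket
print(ticket.close_job())"
```

```text
the job is handed in; nothing more can be done
None
```

The bush is over the post and gripped by the jaw after one ratchet click, and I handed the job in at about 21.5 s. No verdict came back.

**What I did:** I picked up the steel bush and set it down over the post with about 6 N. I then turned the knob clockwise about 134° in one grasp. The moment held in the pauses once the jaw was home, dipped after the click and began to rise again. I stopped there, let go and lifted clear.

**Last checks:**
- **Bush:** the rim is at 60.6 mm (60 expected), so it is down on the base. The jaw's tip looks in contact with it in the scene view. I had no direct reading of the jaw force; the paused knob moment of about 0.12–0.24 N m is the evidence that it grips.
- **Slip:** about 34° by the wrist view, which is one click and inside the 14–80° range.
- **Bystanders:** the blank, tin and flanged sleeve are within 1 mm of where they started.

**What disagreed:**
- **Slip angle:** the side view before release gave about 26° of slip, against 34° from the wrist view after it. I trust the overhead wrist view more; both mean one click.
- **Tool height:** the reported height put the fingertips about 39 mm lower than the pictures showed, so the first closing missed, just above the bush. I set all later heights from the pictures.

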